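# Load the sanding jig from the drying carousel, cam it shut and pin the lever

## Task

The full-height plaster pucks on the drying carousel are ready for sanding: turn the carousel by its bar handle to bring each of them to the opening of the clear cover, lift it out and stand it flat in a free nest of the sanding jig, leaving the thin puck and the two casts on the carousel. When all of them are in, swing the cam lever round to its stop so that the sprung pads grip the pucks, then take the headed pin from its parking block and push it fully home through fork and lever so that the cam cannot back off. Do not knock the other things on the bench about.

Things in the scene. Friction and masses are not known exactly. Their poses are not given: they have to be found in the camera images.
- cover: fixed clear plastic cover, 330 x 330 mm, top at 106 mm, over a round drying carousel. Origin on the table on the carousel's upright axis; its -x side faces the robot and has the only opening: 160 mm wide (y -80 to +80 mm), through the whole front wall and through the top from the front edge to 35 mm short of the axis. Pieces can be lifted out only there, straight up
- opening (a point): point in the middle of the cover's opening, 98 mm in front of the carousel's axis, at the height of the platter's upper face (35 mm over the table): a bay turned to here can be unloaded from above with the fingers closing along the cover's y axis
- carousel (a joint): angle of the carousel's platter, rad, 0 at the start, growing counter-clockwise seen from above; turns freely both ways (0.05 N m of friction) and stays where it is left. Platter 312 mm in diameter with a rim lip 8 mm high; six open bays (dark rubber discs, no walls) 60 degrees apart, 98 mm from the axis, each of which may hold a piece
- carousel_handle (a point): middle of the black bar handle that turns the platter, on the axis above the cover: bar 72 mm long along this point's x axis, 14 mm thick along its y axis, 26 mm tall (from 118 to 144 mm over the table). Grip it across its thickness from above, TCP at this point, and turn
- puck_1: full-height plaster puck to be loaded, white upright cylinder 60 mm in diameter and 45 mm tall, 0.12 kg; origin at the centre of its underside. Starts in one of the carousel's bays; may be absent
- puck_2: full-height plaster puck to be loaded, white upright cylinder 60 mm in diameter and 45 mm tall, 0.12 kg; origin at the centre of its underside. Starts in one of the carousel's bays; may be absent
- puck_3: full-height plaster puck to be loaded, white upright cylinder 60 mm in diameter and 45 mm tall, 0.12 kg; origin at the centre of its underside. Starts in one of the carousel's bays; may be absent
- thin_puck: thin plaster puck of the same 60 mm diameter but only 22 mm tall, in a bay; it stays on the carousel; origin at the centre of its underside
- cast_a: white saddle-shaped plaster cast, 65 x 73 x 37 mm, origin at the centre of its underside, in a bay; it stays on the carousel
- cast_b: white lumpy plaster cast, 63 x 78 x 48 mm, origin at the centre of its underside, in a bay; it stays on the carousel
- jig: fixed sanding jig, plywood bed 225 x 300 x 15 mm; origin on the table below the middle nest, x away from the robot, y along the row of three nests 92 mm apart. Each nest has a slick 90 degree V at -x and a slick sprung pad at +x, both 41 mm high over the table and within 34 mm of the nest's centre in y. Put pucks in with the fingers closing along the jig's y
- nest_1 (a point): centre of nest 1 of the jig (left, +y), on the bed's upper face 15 mm over the table: where the underside of a puck lying against the V is centred. With the clamp open the puck has 0 to 8 mm of room towards +x; put down 4 mm to the +x of this point it clears the V; the clamp then pushes it home into the V
- nest_2 (a point): centre of nest 2 of the jig (middle), on the bed's upper face 15 mm over the table: where the underside of a puck lying against the V is centred. With the clamp open the puck has 0 to 8 mm of room towards +x; put down 4 mm to the +x of this point it clears the V; the clamp then pushes it home into the V
- nest_3 (a point): centre of nest 3 of the jig (right, -y), on the bed's upper face 15 mm over the table: where the underside of a puck lying against the V is centred. With the clamp open the puck has 0 to 8 mm of room towards +x; put down 4 mm to the +x of this point it clears the V; the clamp then pushes it home into the V
- pressure_bar: aluminium pressure bar of the clamp, 248 mm long along the jig's y, sliding along the jig's x; it carries three sprung pads (about 1.5 N/mm, 8 mm of travel), one to a nest, and is pushed by the cam 15 mm towards the nests; a spring holds it against the cam
- cam (a joint): angle of the eccentric cam and lever, rad: 0 open (lever 30 degrees to the left, +y, of the jig's +x), growing clockwise seen from above, 2.09 closed against the stop (lever along the jig's -y, between the fork's plates); the high point bears on the bar at 2.05. Starts at 0 to 0.3. Closing takes up to 5 N at the knob; it stays where it is left
- cam_axis (a point): point on the cam's upright axis, 76 mm over the table; the lever turns about it
- lever_knob (a point): middle of the black upright knob at the end of the cam lever: 26 mm in diameter, from 56 to 98 mm over the table, 105 mm from the cam's axis; x axis along the lever, outwards
- fork_hole (a point): centre of the fork's upper hole (12.5 mm wide) on the fork's upper face, 70 mm over the table. Two plates 8 mm thick, 30 x 35 mm, upper faces at 70 and 40 mm, joined by a web on the jig's -x side; the lever (46 to 56 mm up) swings in between, and its 13 mm hole, 56 mm from the cam's axis, lines up with the fork's at the stop
- pin: steel headed pin: shank 10 mm in diameter, 40 mm long, tapered tip; knurled head 26 mm in diameter, 25 mm tall; origin on its axis at the underside of the head, z up. Starts parked upright in a wooden block at the jig's left rear (112 mm in +x, 95 mm in +y of the jig's origin), head resting on the block 60 mm over the table
- sanding_block: grey sanding block 53 x 87 x 28 mm, not needed, on the table
- wood_wedge: brown wooden wedge 55 x 46 x 22 mm, not needed, on the table
- parts_tin: blue tin box 116 x 155 x 38 mm, not needed, on the table

How it is judged:
On the way, in this order (a step that is already met when the one before it is completed fails the run):
1. every full-height puck stands in a nest of the jig, released, with the clamp still open (value of joint cam below 0.9 rad and (horizontal distance between puck_1 and nest_1 below 0.012 m or horizontal distance between puck_1 and nest_2 below 0.012 m or horizontal distance between puck_1 and nest_3 below 0.012 m) and z of puck_1 in the frame of jig between 0.011 and 0.02 m and angle between each of puck_1, puck_2, puck_3's own z axis and vertical below 0.08 rad and contact force between the fingers and puck_1 below 0.05 N and (horizontal distance between puck_2 and nest_1 below 0.012 m or horizontal distance between puck_2 and nest_2 below 0.012 m or horizontal distance between puck_2 and nest_3 below 0.012 m) and z of puck_2 in the frame of jig between 0.011 and 0.02 m and contact force between the fingers and puck_2 below 0.05 N and (horizontal distance between puck_3 and nest_1 below 0.012 m or horizontal distance between puck_3 and nest_2 below 0.012 m or horizontal distance between puck_3 and nest_3 below 0.012 m) and z of puck_3 in the frame of jig between 0.011 and 0.02 m and contact force between the fingers and puck_3 below 0.05 N), for 0.2 s.
2. the cam lever is at its stop and the sprung pads grip every loaded puck (value of joint cam above 2 rad and (horizontal distance between puck_1 and nest_1 below 0.005 m or horizontal distance between puck_1 and nest_2 below 0.005 m or horizontal distance between puck_1 and nest_3 below 0.005 m) and z of puck_1 in the frame of jig between 0.011 and 0.02 m and angle between each of puck_1, puck_2, puck_3's own z axis and vertical below 0.08 rad and contact force between the fingers and puck_1 below 0.05 N and contact force between each of puck_1, puck_2, puck_3 and pressure_bar above 3 N and (horizontal distance between puck_2 and nest_1 below 0.005 m or horizontal distance between puck_2 and nest_2 below 0.005 m or horizontal distance between puck_2 and nest_3 below 0.005 m) and z of puck_2 in the frame of jig between 0.011 and 0.02 m and contact force between the fingers and puck_2 below 0.05 N and (horizontal distance between puck_3 and nest_1 below 0.005 m or horizontal distance between puck_3 and nest_2 below 0.005 m or horizontal distance between puck_3 and nest_3 below 0.005 m) and z of puck_3 in the frame of jig between 0.011 and 0.02 m and contact force between the fingers and puck_3 below 0.05 N), for 0.2 s.
3. the pin is fully home through fork and lever (horizontal distance between pin and fork_hole below 0.004 m and z of pin in the frame of fork_hole below 0.003 m and angle between pin's own z axis and vertical below 0.12 rad), for 0.2 s.
At the end, for the whole second after the job is handed in: all full-height pucks stand flat in nests (within 5 mm), each gripped by its pad with over 3 N; cam past 2.0 rad; pin through the fork (within 4 mm of its axis), head within 3 mm of the fork's face; thin puck and casts still on the carousel; all released and at rest (all of step 2 and all of step 3 and horizontal distance between each of thin_puck, cast_a, cast_b and carousel_handle below 0.15 m and linear speed of pin below 0.02 m/s and contact force between the fingers and pin below 0.05 N); the robot touches nothing.
It fails at once if the thin puck or a cast leaves the carousel (horizontal distance between any of thin_puck, cast_a, cast_b and carousel_handle above 0.17 m).
It fails at once if the sanding block, the wedge or the tin is pushed more than 4 cm (distance of any of sanding_block, wood_wedge, parts_tin from where it was at the start of the episode above 0.04 m).
Of puck_1, puck_2, puck_3 only 2 to 3 are there at a start; the rules pass over those that are not, and their reading is None.
At some moment in a run one of puck_1, puck_2, puck_3 may be knocked a few centimetres aside while the robot is not near it.
It also fails if it takes over 210 s, if anything falls off the work surface, if the arm or the gripper's body presses on something with over 40 N, if the wrist force passes 120 N, or if a joint passes its speed limit or range.

## Robot

A 6-joint arm with a two-finger parallel gripper is mounted at the origin on a cart in front of the work surface, level with it; the furniture and walls round the work are solid. World frame = base frame: x ahead of the robot, y to its left, z up, the work surface at z = 0. Lengths are in m, angles in rad, forces in N, time in s.
With the tool pointing down it reaches from about 0.4 to 0.825 m from the base axis. Payload 7 kg.
Tool frame: the origin (TCP) lies between the finger pads, 19 mm behind the fingertips; this is the grasp point; x points along the fingers, z is the direction in which the jaws open and shut, and the axes are right-handed (so a half turn about x gives the same grasp; the last joint's range is limited). The gripper opens to 88 mm and grips with 3 to 60 N. Pads are 19 mm wide; open, the fingers measure 130 mm over their backs; the gripper's body (78 mm by 193 mm) begins 47 mm behind the grasp point.
Start: joints at [-0.964, 0.359, 0.012, 0, -1.224, -0.288], TCP at [0.212, -0.641, 0.245] pointing down, gripper open.
Joint ranges: [-3.07, 3.07], [-1.43, 2.12], [-1.02, 1.25], [-3.03, 1.67], [-3.05, -0], [-3.03, 3.03]. Speed limits (rad/s): [2.39, 2.39, 3.01, 3.14, 3.14, 3.14].

## Interface

Orientations are given as [roll, pitch, yaw] about the fixed x, y, z axes, in that order (R = Rz(yaw) Ry(pitch) Rx(roll)).
In Python, from station import get_state, grab_frame, job_done gives the robot as it stands. The module is installed in compiled form; this text tells all that it offers.
- The arm moves only by the shell command python3 -m crank 'ROWS' [FORCE]. ROWS is JSON, a list of rows, each a list of 7 numbers: the shift along the tool's x, y, z in m, then the turn, a rotation vector about the tool's x, y, z in rad, then the opening, from 0 (shut) to 1 (fully open). In form: [[x, y, z, wx, wy, wz, fingers], ...]. A call has 1 to 10 rows; each row is the pose to reach, as a shift and turn from the pose commanded when the call began, along the tool's axes at that moment; what a row does not reach only later rows make up. A row lasts 1/8 s, in which the tool goes at most 62.5 mm and 10.7 degrees, less where a joint would pass 70% of its speed; a pose out of reach is approached as far as the arm can. A call with a gripper value outside its range is refused whole. The fingers move at their own pace and stop on an object; FORCE is the grip in N (left out, the last holds). Time passes only in rows, so rows that repeat a pose let the fingers close. It gives the time, the measured TCP pose, the force and the opening at its end, in the units of the state.
- get_state(): the state, without advancing time (a new reading comes with each control period).
- grab_frame(name): name is "scene" or "side" or "wrist"; returns a dict with "pixels" (420x560x3 uint8, red, green, blue), "vfov" (degrees; the focal length in pixels is half the picture's height over the tangent of half this angle, whatever the lens; pixels are square), "cx", "cy" (the principal point, pixels), "k1" (the pictures are not rectified: a ray, as slopes to the right and down, at radius r is drawn at 1 + k1 r^2 times it, then the intrinsics apply), "extrinsics" (4x4, takes a point from world to camera coordinates). Camera axes: x right, y up, looking along -z (the intrinsics and any distortion apply to the point x, -y, -z); pixel columns grow to the right and rows downward; lengths in m; the calibration is good to about 2 mm. A picture is of the moment at which its call begins. There is no depth.
- job_done(): hands the job in, once; it reports no verdict.
The state is a dict: "t": time; "q": joint angles; "qd": joint speeds; "joint_efforts": joint torques, N m; "eef_pos": TCP position; "ee_rot": TCP orientation; "force": force on the tool from outside, world axes, zero at the start; "moment": the same for the moment, N m; "width": finger opening in m.
Only numpy, scipy, OpenCV 4.12 (cv2) and the standard library are available. Lean on these libraries where they do the work, as an engineer would, in place of code of your own. Each camera call takes 0.05 s, during which the arm holds its last target.

## Working session

There is one attempt and no reset: what is moved stays moved. The work goes in short steps, Python scripts to look and compute and a shell command to move; the robot and the scene stay as the last step left them, time stands still between calls to the robot, and variables do not carry over. Pictures are saved under pics/ and viewed, and the job is handed in when it is done.

```bash
mkdir -p pics; cat > h.py <<'E'
import numpy as np, cv2
from station import get_state, grab_frame, job_done
from scipy.spatial.transform import Rotation as R
def snap(name,fn):
    f=grab_frame(name); cv2.imwrite('pics/'+fn+'.png',f['pixels'][:,:,::-1]); np.save('pics/'+fn+'.npy',f,allow_pickle=True); return f
def load(fn): return np.load('pics/'+fn+'.npy',allow_pickle=True).item()
def K(f):
    h=f['pixels'].shape[0]; fl=h/2/np.tan(np.radians(f['vfov'])/2); return fl
def ray(f,u,v):
    fl=K(f); d=np.array([(u-f['cx'])/fl,(v-f['cy'])/fl]); s=d.copy()
    for _ in range(30): s=d/(1+f['k1']*(s@s))
    E=np.array(f['extrinsics']); Rm=E[:3,:3]; o=-Rm.T@E[:3,3]
    r=Rm.T@np.array([s[0],-s[1],-1]); return o,r/np.linalg.norm(r)
def onz(f,u,v,z):
    o,r=ray(f,u,v); return o+r*(z-o[2])/r[2]
def proj(f,p):
    E=np.array(f['extrinsics']); c=E[:3,:3]@np.array(p)+E[:3,3]
    s=np.array([c[0],-c[1]])/-c[2]; s=s*(1+f['k1']*(s@s)); return s*K(f)+[f['cx'],f['cy']]
def tri(l):
    A=np.zeros((3,3));b=np.zeros(3)
    for f,u,v in l:
        o,r=ray(f,u,v);P=np.eye(3)-np.outer(r,r);A+=P;b+=P@o
    x=np.linalg.solve(A,b); res=[]
    for f,u,v in l:
        res.append(np.linalg.norm(proj(f,x)-[u,v]))
    return x,res
def tool():
    s=get_state(); return np.array(s['eef_pos']),s['ee_rot']
def st():
    s=get_state(); print({k:np.round(s[k],4).tolist() for k in s})
E
python3 - <<'E'
from h import *
st()
for n in ['scene','side','wrist']:
    f=snap(n,n+'0'); print(n,f['vfov'],f['cx'],f['cy'],f['k1']); print(np.round(f['extrinsics'],3))
E
```

```text
{'t': 0.0, 'q': [-0.9639, 0.3594, 0.0111, -0.0003, -1.2241, -0.2881], 'qd': [0.0023, -0.0009, 0.0001, -0.002, 0.0, -0.0004], 'joint_efforts': [-0.0032, -58.2707, 29.3047, 6.9975, 0.0067, -0.0002], 'eef_pos': [0.2114, -0.6406, 0.2444], 'ee_rot': [0.0938, 1.5691, 1.9833], 'force': [-0.1571, -0.2897, 0.4267], 'moment': [-0.05, 0.0141, 0.0494], 'width': 0.088}
scene 55.897738054366826 281.0212976675634 211.14513781615565 -0.09111117635769346
[[ 0.621 -0.784  0.009 -0.222]
 [ 0.467  0.379  0.799 -0.415]
 [-0.63  -0.491  0.602 -0.938]
 [ 0.     0.     0.     1.   ]]
side 49.4010471117421 274.4692622048507 205.40770324263977 -0.109515555827408
[[-0.999  0.048 -0.006  0.564]
 [-0.031 -0.543  0.839  0.016]
 [ 0.037  0.838  0.544 -1.829]
 [ 0.     0.     0.     1.   ]]
wrist 61.282475408958604 272.3304061267981 207.28843210911614 0.015634950760431105
[[-0.314  0.95   0.     0.675]
 [-0.917 -0.303 -0.258  0.031]
 [-0.245 -0.081  0.966 -0.388]
 [ 0.     0.     0.     1.   ]]
```

View pics/scene0.png

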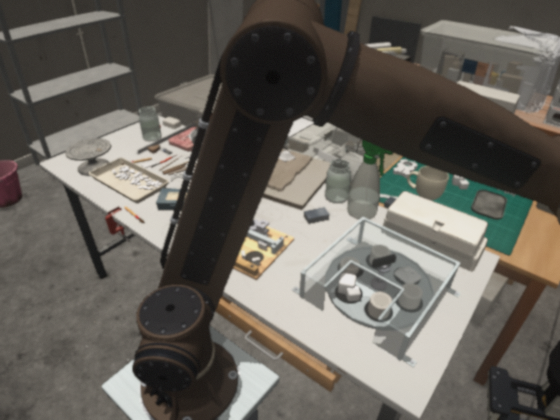

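View pics/side0.png

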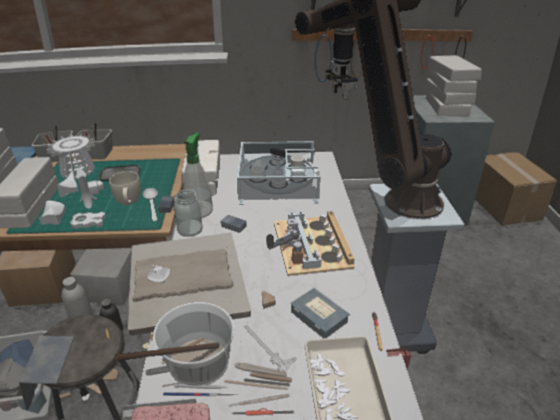

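View pics/wrist0.png

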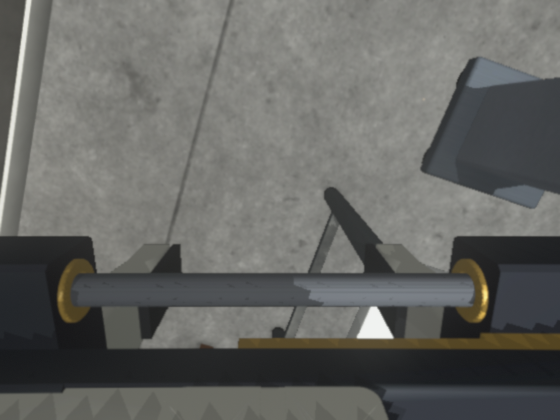

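```bash
python3 - <<'E'
from h import *
f=load('side0');s=load('scene0')
for n,u,v,z in [('handle',278,152,.144),('jigmid',322,240,.015),('tin',320,312,.038),('wedge',267,300,.02),('block',233,224,.028),('knob',272,240,.098),('pinhead',300,250,.085)]:
    print(n,onz(f,u,v,z).round(3))
for n,u,v,z in [('handle',383,258,.144),('blk',316,214,.028)]: print(n,onz(s,u,v,z).round(3))
a=cv2.imread('pics/side0.png'); cv2.imwrite('pics/c1.png',cv2.resize(a[135:355,215:365],None,fx=4,fy=4,interpolation=2)[:600]); 
cv2.imwrite('pics/c1b.png',cv2.resize(a[200:350,215:365],None,fx=4,fy=4,interpolation=2))
a=cv2.imread('pics/scene0.png'); cv2.imwrite('pics/c2.png',cv2.resize(a[190:350,290:480],None,fx=4,fy=3.75,interpolation=2))
E
```

```text
handle [ 0.54  -0.187  0.144]
jigmid [0.41  0.251 0.015]
tin [0.465 0.614 0.038]
wedge [0.612 0.54  0.02 ]
block [0.723 0.155 0.028]
knob [0.589 0.35  0.098]
pinhead [0.502 0.39  0.085]
handle [ 0.539 -0.214  0.144]
blk [0.718 0.124 0.028]
```

View pics/c1b.png

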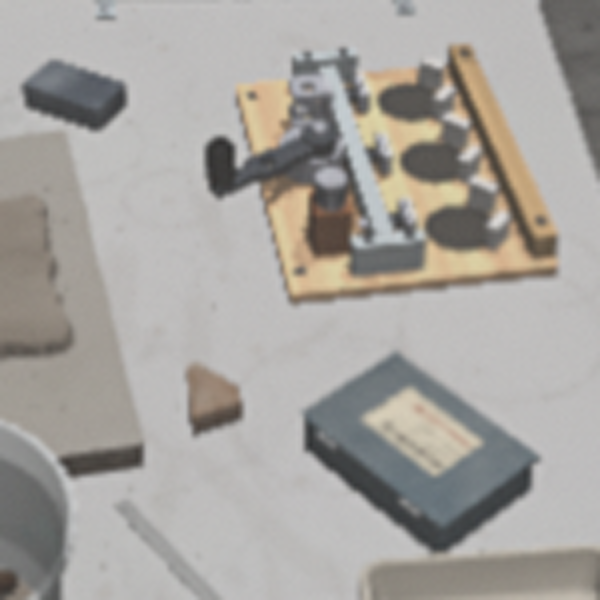

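View pics/c2.png

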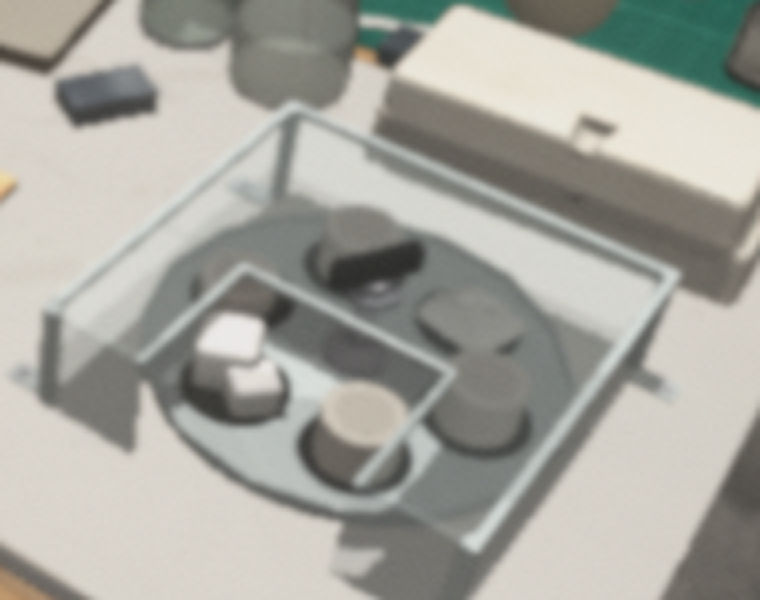

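```bash
cat >> h.py <<'E'
def tgt(pos,yaw_open):
    """pos world; tool x down; tool z (opening) along world angle yaw_open. returns rotation options"""
    x=np.array([0,0,-1.]);z=np.array([np.cos(yaw_open),np.sin(yaw_open),0]);y=np.cross(z,x)
    return np.stack([x,y,z],1)
def rel(pos,yaw_open=None):
    s=get_state();p=np.array(s['eef_pos']);Rm=R.from_euler('xyz',s['ee_rot']).as_matrix()
    d=Rm.T@(np.array(pos)-p); out=[d.round(4).tolist()]
    if yaw_open is not None:
        for k in (0,np.pi):
            T=tgt(pos,yaw_open+k); out.append(R.from_matrix(Rm.T@T).as_rotvec().round(4).tolist())
    else: out.append(R.from_matrix(Rm).as_matrix().round(3).tolist())
    return out
E
python3 - <<'E'
from h import *
s=load('scene0')
c=[onz(s,u/4+290,v/3.75+190,.106) for u,v in [(50,312),(295,105),(675,275),(475,545)]]
c=np.array(c);print(c.round(3),c.mean(0));
for i in range(4): d=c[(i+1)%4]-c[i]; print(np.linalg.norm(d),np.degrees(np.arctan2(d[1],d[0])))
print(rel([.40,-.2,.4]),R.from_euler('xyz',get_state()['ee_rot']).as_matrix().round(3))
print(rel([.48,-.2,.4],np.pi/2))
for u,v,z in [(235,340,.08),(365,400,.08),(485,360,.08),(470,310,.06),(365,225,.08),(240,275,.06)]: print(onz(s,u/4+290,v/3.75+190,z).round(3))
E
```

```text
[[ 0.384 -0.054  0.106]
 [ 0.711 -0.064  0.106]
 [ 0.697 -0.387  0.106]
 [ 0.376 -0.374  0.106]] [ 0.54212491 -0.21965054  0.106     ]
0.32725713030136383 -1.8936919654521287
0.32274530927355793 -92.47834112423342
0.32183546993745654 177.6445937400016
0.3201421897212753 88.48910166765444
[[-0.1549, -0.3171, 0.3596], [[-0.001, -0.95, -0.313], [0.001, -0.313, 0.95], [-1.0, 0.0, 0.001]]] [[-0.001 -0.95  -0.313]
 [ 0.001 -0.313  0.95 ]
 [-1.     0.     0.001]]
[[-0.155, -0.3931, 0.3345], [0.3187, 0.0013, -0.0004], [-2.8229, 0.0005, 0.0018]]
[ 0.463 -0.158  0.08 ]
[ 0.467 -0.258  0.08 ]
[ 0.554 -0.307  0.08 ]
[ 0.617 -0.271  0.06 ]
[ 0.636 -0.171  0.08 ]
[ 0.544 -0.117  0.06 ]
```

```bash
python3 -m crank '[[-0.03,-0.04,0.04,0.1,0,0,1],[-0.06,-0.09,0.08,0.2,0,0,1],[-0.09,-0.14,0.12,0.3,0,0,1],[-0.1,-0.18,0.16,0.319,0,0,1],[-0.12,-0.22,0.2,0.319,0,0,1],[-0.14,-0.26,0.24,0.319,0,0,1],[-0.155,-0.31,0.28,0.319,0,0,1],[-0.155,-0.35,0.31,0.319,0,0,1],[-0.155,-0.365,0.33,0.319,0,0,1],[-0.155,-0.365,0.33,0.319,0,0,1]]' && python3 - <<'E'
from h import *
f=snap('wrist','w1'); E=np.array(f['extrinsics']); p=tool()[0]; print(p,-E[:3,:3].T@E[:3,3]-p); snap('side','s1'); snap('scene','sc1')
E
```

```text
t: 1.4
eef_pos: [0.4553, -0.2115, 0.4002]
ee_rot: [0.627, 1.57, 2.201]
force: [-0.3, 0.6, 0.3]
width: 0.0878
[ 0.4548601  -0.2125031   0.40022738] [-0.06988795  0.0003463   0.13791159]
```

View pics/w1.png

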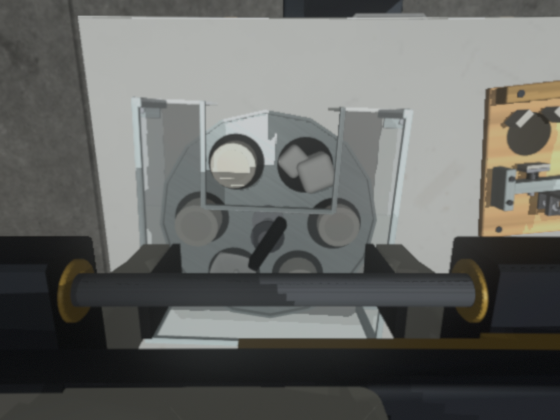

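```bash
python3 -m crank '[[0,-0.06,0,0,0,0,1],[0,-0.11,0,0,0,0,1],[0,-0.11,0,0,0,0,1]]' && python3 - <<'E'
from h import *
f=snap('wrist','w2'); st()
E
```

```text
t: 1.92
eef_pos: [0.5667, -0.2141, 0.3973]
ee_rot: [1.457, 1.566, 3.027]
force: [-0.4, 0.4, -1.0]
width: 0.0876
{'t': 1.975, 'q': [-0.0395, 0.1875, 0.1179, -0.0001, -1.5046, -1.5329], 'qd': [0.0003, -0.0532, -0.0209, 0.0039, -0.0047, -0.002], 'joint_efforts': [0.438, -44.3299, 31.5503, 7.3649, 0.0473, -0.0073], 'eef_pos': [0.5654, -0.2143, 0.3983], 'ee_rot': [1.4991, 1.5673, 3.0682], 'force': [-0.6353, -0.8882, -0.3081], 'moment': [-0.0321, 0.0199, -0.0426], 'width': 0.0874}
```

View pics/w2.png

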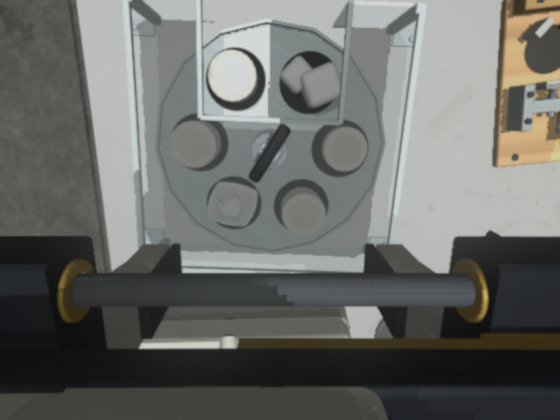

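```bash
python3 - <<'E'
from h import *
for n,(y0,y1) in {'w1':(100,300),'w2':(0,260)}.items():
    a=cv2.imread(f'pics/{n}.png')[y0:y1,130:420]; b=cv2.resize(a,None,fx=2.7,fy=2.2 if 0 else 2.3,interpolation=2)
    cv2.imwrite(f'pics/{n}c.png',cv2.resize(a,None,fx=2.3,fy=2.3,interpolation=2))
f1,f2=load('w1'),load('w2')
def dark(f,box):
    im=f['pixels'][box[1]:box[3],box[0]:box[2]].max(2); m=(im<38).astype(np.uint8)
    c,_=cv2.findContours(m,0,2); c=max(c,key=cv2.contourArea); r=cv2.minAreaRect(c); return (r[0][0]+box[0],r[0][1]+box[1]),r[1],r[2]
a=dark(f1,(240,212,295,272));b=dark(f2,(240,115,300,190));print(a,b)
print(tri([(f1,*a[0]),(f2,*b[0])]))
E
```

```text
Traceback (most recent call last):
ValueError: max() iterable argument is empty
```

View pics/w1c.png

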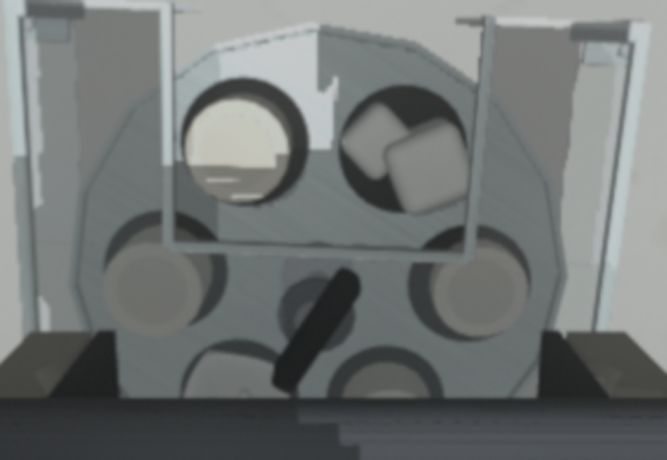

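View pics/w2c.png

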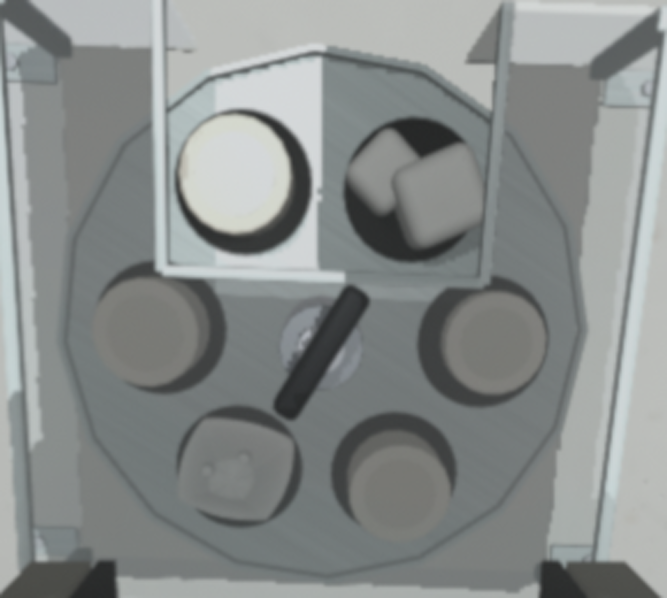

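```bash
python3 - <<'E'
from h import *
f1,f2=load('w1'),load('w2')
A=lambda u,v:(f1,u/2.3+130,v/2.3+100)
B=lambda u,v:(f2,u/2.3+130,v/2.3)
for n,a,b in [('front',(240,150),(235,173)),('right',(153,290),(148,332)),('left',(480,290),(493,342)),('handle',(316,330),(322,352)),('openL',(167,243),(162,272)),('openR',(470,256),(490,282)),('hend',(347,276),(356,296))]:
    print(n,tri([A(*a),B(*b)]))
# back puck
s=load('scene0')
print('back',onz(*B(400,485),.08),onz(*B(400,485),.057), tri([B(400,485),(s,365/4+290,220/3.75+190)]))
h=[onz(*B(*p),.144) for p in [(354,292),(290,412)]];print(h, np.degrees(np.arctan2(*(h[0]-h[1])[[1,0]])),np.mean(h,0))
for n,p in [('front',(243,183)),('castb',(414,190)),('thin',(478,340)),('back',(394,470)),('casta',(238,465)),('right',(160,328))]:
    print(n,onz(*B(*p),.035))
# bays circle
q=np.array([onz(*B(*p),.035) for p in [(243,182),(414,190),(482,338),(394,470),(238,466),(162,328)]]);print(q.mean(0)); d=q-q.mean(0);print(np.hypot(d[:,0],d[:,1]),np.degrees(np.arctan2(d[:,1],d[:,0])))
E
```

```text
front (array([ 0.45178281, -0.26277295,  0.07749048]), [np.float64(0.6354924510269225), np.float64(0.6825212962257852)])
right (array([ 0.53433412, -0.31437027,  0.08026676]), [np.float64(0.430734279842561), np.float64(0.4609299846286433)])
left (array([ 0.54263725, -0.11734448,  0.05265948]), [np.float64(0.3658876443731434), np.float64(0.3902758529957341)])
handle (array([ 0.53999191, -0.21785012,  0.13065537]), [np.float64(0.2489637954647143), np.float64(0.2683084753937556)])
openL (array([ 0.50215017, -0.3021676 ,  0.0936183 ]), [np.float64(0.35518118593069464), np.float64(0.38162179095718457)])
openR (array([ 0.50724516, -0.13178293,  0.10098459]), [np.float64(0.8610598636984427), np.float64(0.9265679107846063)])
hend (array([ 0.51349693, -0.20112329,  0.11903374]), [np.float64(0.4295977534243641), np.float64(0.4627859302980354)])
back [ 0.62199113 -0.17297413  0.08      ] [ 0.62830023 -0.17087836  0.057     ] (array([ 0.61624287, -0.17598822,  0.10221385]), [np.float64(0.8300183626223837), np.float64(0.3576441565556335)])
[array([ 0.51069672, -0.20237637,  0.144     ]), array([ 0.56756238, -0.23309621,  0.144     ])] 151.6213003576147 [ 0.53912955 -0.21773629  0.144     ]
front [ 0.45300301 -0.26369836  0.035     ]
castb [ 0.45695693 -0.16463873  0.035     ]
thin [ 0.54306442 -0.12349737  0.035     ]
back [ 0.6244801  -0.17288375  0.035     ]
casta [ 0.62111496 -0.27160087  0.035     ]
right [ 0.53566022 -0.31626574  0.035     ]
[ 0.53886517 -0.21816838  0.035     ]
[0.09766082 0.09784878 0.09708626 0.09685356 0.09863936 0.09694122] [-152.22214161  146.83410164   88.22735597   27.87587854  -32.81229298
  -91.89455034]
```

```bash
python3 - <<'E'
from h import *
print(rel([.5392,-.218,.133],np.radians(61.6)))
E
```

```text
[[0.2654, 0.0252, -0.0038], [0.494, -0.0006, -0.0035], [-2.6476, 0.0047, -0.0008]]
```

```bash
python3 -m crank '[[0.05,0.01,-0.001,0.15,0,0,1],[0.1,0.02,-0.003,0.3,0,0,1],[0.15,0.025,-0.004,0.45,0,0,1],[0.2,0.025,-0.004,0.494,0,0,1],[0.22,0.025,-0.004,0.494,0,0,1],[0.22,0.025,-0.004,0.494,0,0,1]]' && python3 - <<'E'
from h import *
f=snap('wrist','w3'); 
print(rel([.5392,-.218,.133],np.radians(61.6)))
E
```

```text
t: 2.72
eef_pos: [0.538, -0.2179, 0.1796]
ee_rot: [1.995, 1.568, 3.07]
force: [0.1, -0.3, 0.3]
width: 0.0874
[[0.0481, -0.0001, 0.0001], [0.0007, -0.0004, 0.0002], [-3.1408, -0.0004, -0.0006]]
```

View pics/w3.png

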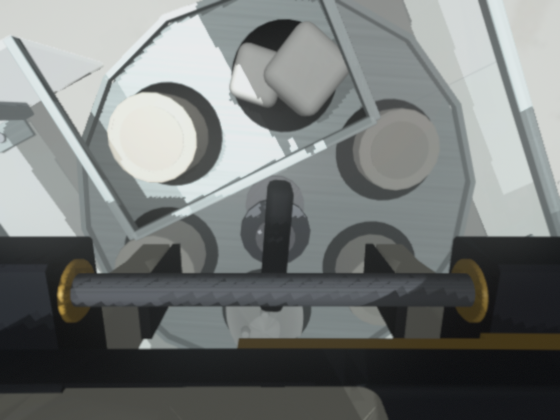

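```bash
python3 -m crank '[[0.03,0,0,0,0,0,1],[0.046,0,0,0,0,0,1],[0.046,0,0,0,0,0,1],[0.046,0,0,0,0,0,0],[0.046,0,0,0,0,0,0],[0.046,0,0,0,0,0,0],[0.046,0,0,0,0,0,0],[0.046,0,0,0,0,0,0],[0.046,0,0,0,0,0,0],[0.046,0,0,0,0,0,0]]' 25; python3 -m crank '[[0,0,0,0.04,0,0,0],[0,0,0,0.12,0,0,0],[0,0,0,0.22,0,0,0],[0,0,0,0.32,0,0,0],[0,0,0,0.42,0,0,0],[0,0,0,0.48,0,0,0],[0,0,0,0.515,0,0,0],[0,0,0,0.524,0,0,0],[0,0,0,0.524,0,0,0],[0,0,0,0.524,0,0,0]]'
```

```text
t: 4.03
eef_pos: [0.5397, -0.2172, 0.1343]
ee_rot: [2.084, 1.571, -3.123]
force: [0.6, 0.3, -0.0]
width: 0.0237
t: 5.28
eef_pos: [0.5402, -0.2168, 0.1344]
ee_rot: [-0.093, 1.57, 0.46]
force: [2.2, 4.9, -0.5]
width: 0.0174
```

```bash
python3 -m crank '[[0,0,0,0,0,0,0],[0,0,0,0,0,0,0]]'; python3 - <<'E'
from h import *
f=snap('wrist','w4'); p,r=tool(); z=R.from_euler('xyz',r).as_matrix()[:,2]; print(np.degrees(np.arctan2(z[1],z[0])))
E
```

```text
t: 5.52
eef_pos: [0.5401, -0.2168, 0.1344]
ee_rot: [-0.049, 1.57, 0.504]
force: [2.4, 5.4, -0.7]
width: 0.0177
31.713459169207756
```

View pics/w4.png

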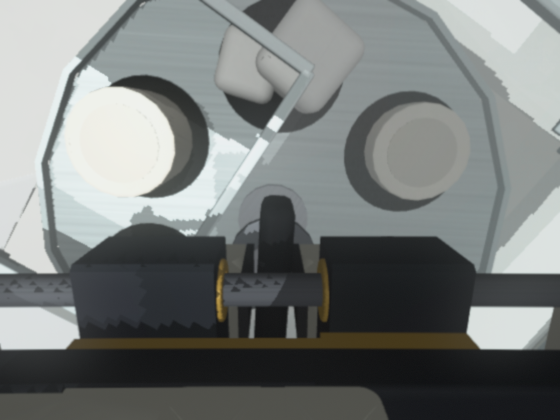

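```bash
python3 -m crank '[[0,0,0,0,0,0,1],[0,0,0,0,0,0,1],[-0.01,0,0,0,0,0,1],[-0.04,0,0,0,0,0,1],[-0.08,0,0,0,0,0,1],[-0.12,0,0,0,0,0,1],[-0.12,0,0,0,0,0,1]]'; python3 - <<'E'
from h import *
print(rel([.4416,-.2145,.255],np.radians(88.3)))
E
```

```text
t: 6.45
eef_pos: [0.5412, -0.218, 0.259]
ee_rot: [-0.798, 1.564, -0.245]
force: [-0.3, -0.6, -1.0]
width: 0.0822
[[0.0033, 0.0553, -0.083], [-0.9882, 0.002, 0.007], [2.1534, 0.0082, -0.0023]]
```

```bash
python3 -m crank '[[0,0.02,-0.03,-0.16,0,0,1],[0,0.04,-0.06,-0.34,0,0,1],[0,0.055,-0.083,-0.5,0,0,1],[0,0.055,-0.083,-0.68,0,0,1],[0,0.055,-0.083,-0.85,0,0,1],[0,0.055,-0.083,-0.988,0,0,1],[0,0.055,-0.083,-0.988,0,0,1],[0,0.055,-0.083,-0.988,0,0,1]]'; python3 - <<'E'
from h import *
snap('wrist','w5');print(rel([.4416,-.2145,.255],np.radians(88.3)))
E
```

```text
t: 7.45
eef_pos: [0.44, -0.214, 0.2543]
ee_rot: [1.546, 1.57, 3.084]
force: [-0.1, -0.0, 1.0]
width: 0.0876
[[-0.0007, -0.0016, -0.0004], [-0.0031, -0.0, -0.0002], [3.1385, -0.0003, 0.0]]
```

View pics/w5.png

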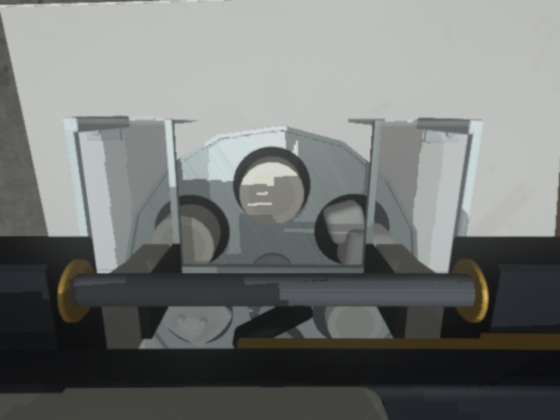

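```bash
python3 - <<'E'
from h import *
f=load('w5'); a=cv2.imread('pics/w5.png')[110:260,190:360]; cv2.imwrite('pics/w5c.png',cv2.resize(a,None,fx=4,fy=4,interpolation=2))
for u,v in [(270,193)]: print(onz(f,u,v,.08))
for yy in (-.0,):
  for dx in (.4416,.4416+.03,.4416-.03): print(proj(f,[dx,-.2145,.08]))
E
```

```text
[ 0.43995789 -0.21693078  0.08      ]
[272.75253206 194.68794387]
[273.81538079 226.29043355]
[271.63678194 161.50576647]
```

View pics/w5c.png

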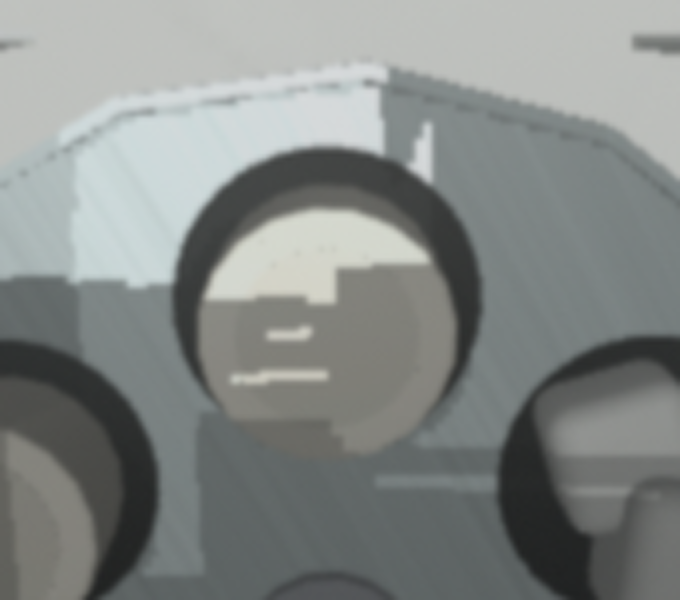

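```bash
python3 -m crank '[[0.04,0,-0.001,0,0,0,1],[0.09,0,-0.001,0,0,0,1],[0.14,0,-0.001,0,0,0,1],[0.17,0,-0.001,0,0,0,1],[0.18,0,-0.001,0,0,0,1],[0.18,0,-0.001,0,0,0,0.5],[0.18,0,-0.001,0,0,0,0.5],[0.18,0,-0.001,0,0,0,0.5],[0.18,0,-0.001,0,0,0,0.5],[0.18,0,-0.001,0,0,0,0.5]]' 20;  python3 -m crank '[[0,0,0,0,0,0,0.5],[-0.01,0,0,0,0,0,0.5],[-0.04,0,0,0,0,0,0.5],[-0.09,0,0,0,0,0,0.5],[-0.14,0,0,0,0,0,0.5],[-0.18,0,0,0,0,0,0.5],[-0.22,0,0,0,0,0,0.5]]'; python3 - <<'E'
from h import *
snap('wrist','w6')
print(rel([.43,.25,.30],np.radians(90)))
E
```

```text
t: 8.75
eef_pos: [0.4408, -0.2151, 0.0754]
ee_rot: [-1.772, 1.569, -0.231]
force: [-1.1, 0.6, 6.5]
width: 0.0595
t: 9.62
eef_pos: [0.4395, -0.2148, 0.2964]
ee_rot: [-1.208, 1.57, 0.333]
force: [1.3, 0.4, -2.1]
width: 0.0597
[[0.0007, 0.0254, 0.4653], [-0.0296, -0.0026, 0.0077], [3.112, 0.012, 0.004]]
```

View pics/w6.png

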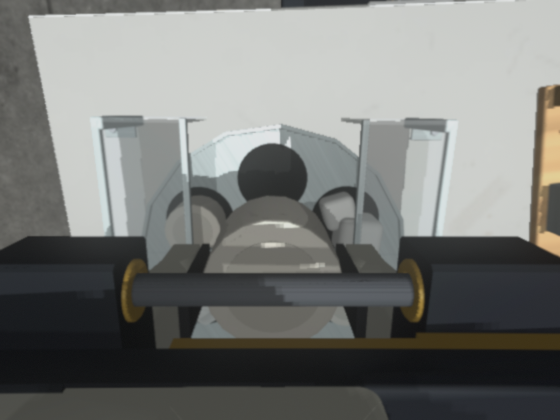

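```bash
python3 -m crank '[[0,0,0.04,0,0,0,0.5],[-0.02,0,0.09,0,0,0,0.5],[-0.05,0,0.14,0,0,0,0.5],[-0.08,0,0.2,0,0,0,0.5],[-0.1,-0.02,0.26,0,0,0,0.5],[-0.1,-0.03,0.32,0,0,0,0.5],[-0.1,-0.04,0.38,0,0,0,0.5],[-0.1,-0.05,0.44,0,0,0,0.5],[-0.1,-0.05,0.465,0,0,0,0.5],[-0.1,-0.05,0.465,0,0,0,0.5]]'; python3 -c "
from h import *
snap('wrist','w7')
print(tool())"; python3 -m crank '[[0,-0.05,0,0,0,0,0.5],[0,-0.1,0,0,0,0,0.5],[0,-0.1,0,0,0,0,0.5]]'; python3 -c "
from h import *
snap('wrist','w8')
print(tool())"
```

```text
t: 10.92
eef_pos: [0.5038, 0.2497, 0.3935]
ee_rot: [2.227, 1.569, -2.514]
force: [-0.5, -0.3, -0.7]
width: 0.0599
(array([0.50378832, 0.24851035, 0.39400403]), array([ 2.34207768,  1.56948873, -2.39935696]))
t: 11.35
eef_pos: [0.6062, 0.2432, 0.3924]
ee_rot: [2.288, 1.568, -2.459]
force: [0.2, 0.1, -2.0]
width: 0.0594
(array([0.60502068, 0.24336973, 0.39324761]), array([ 2.23076736,  1.56856607, -2.51486702]))
```

View pics/w7.png

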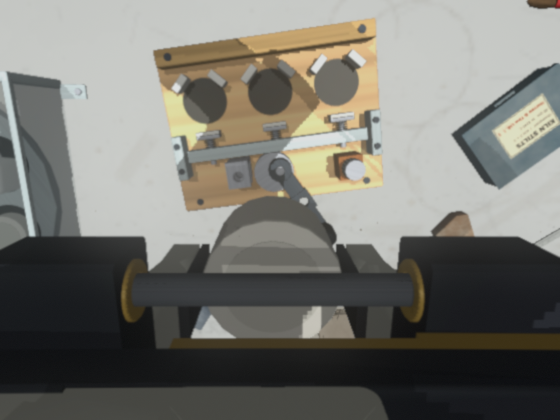

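View pics/w8.png

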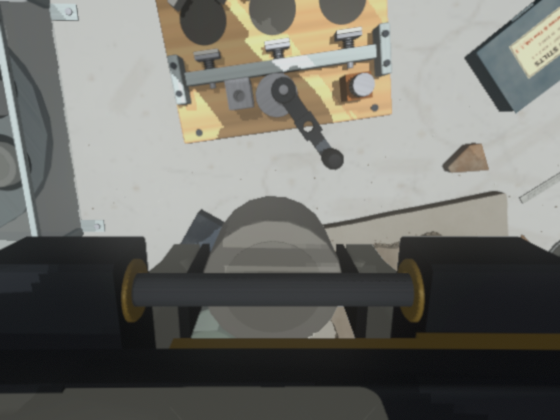

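```bash
python3 - <<'E'
from h import *
f7,f8=load('w7'),load('w8')
a=f7['pixels'][:,:,::-1][10:230,140:400]; cv2.imwrite('pics/w7c.png',cv2.resize(a,None,fx=3,fy=2.7*1.0 if 0 else 2.7,interpolation=2))
a=f8['pixels'][:,:,::-1][0:180,140:400]; cv2.imwrite('pics/w8c.png',cv2.resize(a,None,fx=3,fy=3,interpolation=2))
for nm,f,cs in [('w7',f7,[(205,102),(270,92),(336,82)]),('w8',f8,[(203,25),(273,12),(343,8)])]:
  for c in cs:
    g=f['pixels'].max(2); m=(g<75).astype(np.uint8); 
    n,l,stt,cen=cv2.connectedComponentsWithStats(m); k=l[c[1],c[0]]
    if k==0: print('no',g[c[1],c[0]]);continue
    pts=np.argwhere(l==k)[:,::-1]; print(nm,stt[k],cen[k].round(1),onz(f,*cen[k],.015).round(4))
E
```

```text
w7 [ 184   79   41   42 1037] [206.9  96.6] [0.4097 0.1599 0.015 ]
w7 [ 249   69   42   44 1449] [269.5  90.4] [0.4038 0.2471 0.015 ]
no 112
w8 [ 175    0   50   44 1739] [201.8  19.3] [0.4147 0.1551 0.015 ]
no 94
no 99
```

View pics/w7c.png

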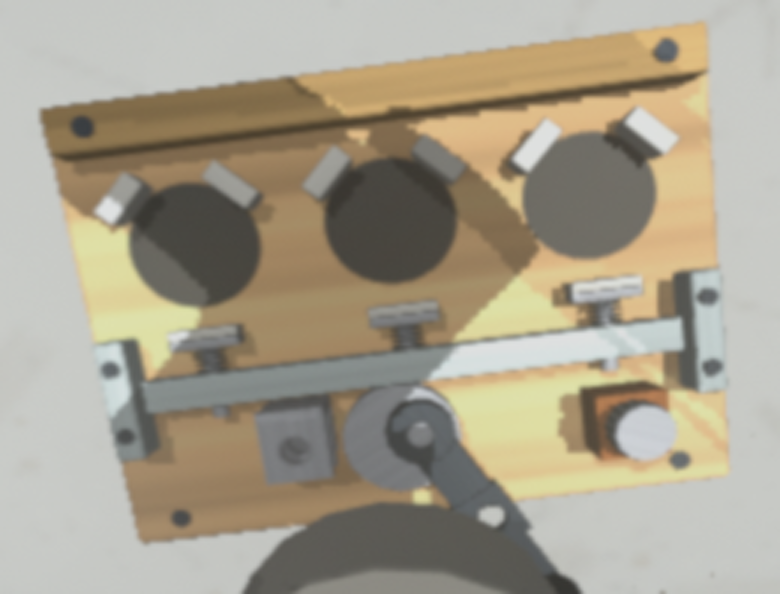

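View pics/w8c.png

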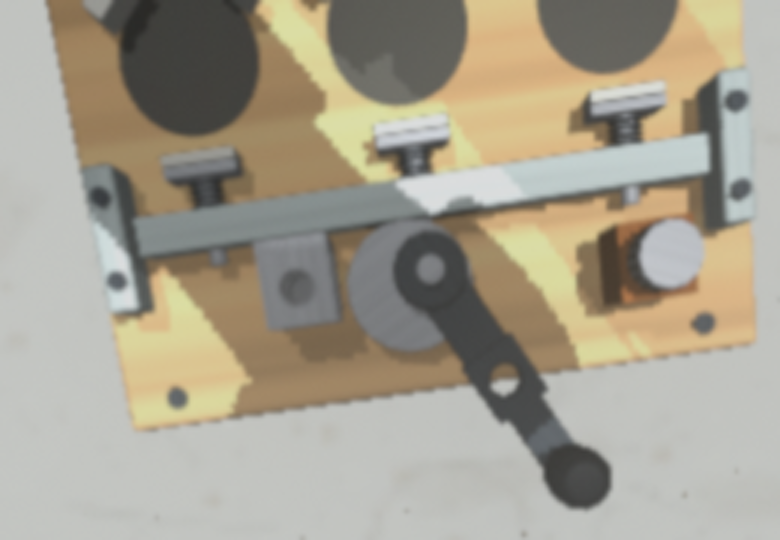

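```bash
python3 - <<'E'
from h import *
f7,f8=load('w7'),load('w8')
A=lambda u,v:(f7,u/3+140,v/2.7+10)
B=lambda u,v:(f8,u/3+140,v/3)
n=[onz(*A(*p),.015) for p in [(195,244),(391,220),(590,195)]]
print(np.array(n).round(4), [np.linalg.norm(n[i+1]-n[i]) for i in (0,1)]); d=n[2]-n[0]; yaw=np.degrees(np.arctan2(d[1],d[0]))-90; print('yaw',yaw)
for nm,p,q in [('fork',(296,449),(297,287)),('pin',(643,433),(670,254)),('cam',(420,434),(430,268)),('lhole',(491,516),(503,379)),('padM',(403,303),(412,122)),('padR',(604,280),(625,90)),('bedcorner',(143,543),(136,430)),('bedcorner2',(727,474),(754,343))]:
    x,r=tri([A(*p),B(*q)]); print(nm,x.round(4),np.round(r,2))
    c=np.cos(np.radians(yaw));s=np.sin(np.radians(yaw));e=x-n[1]; print('    jig',(c*e[0]+s*e[1]).round(4),(-s*e[0]+c*e[1]).round(4))
print(onz(*B(579,477),.098))
cs=[onz(*B(*p),.015) for p in [(136,430),(754,343)]];print(cs, np.linalg.norm(cs[1]-cs[0]))
E
```

```text
[[0.4146 0.1568 0.015 ]
 [0.4053 0.2482 0.015 ]
 [0.3959 0.3397 0.015 ]] [np.float64(0.09184909533342389), np.float64(0.09199184584463369)]
yaw 5.8430345503472125
fork [0.514  0.2031 0.0656] [0.14 0.15]
    jig 0.1035 -0.0559
pin [0.5074 0.353  0.0833] [0.32 0.34]
    jig 0.1123 0.0938
cam [0.5082 0.2585 0.0645] [0.06 0.06]
    jig 0.1035 -0.0003
lhole [0.5549 0.2906 0.0472] [0.29 0.31]
    jig 0.1532 0.0269
padM [0.4464 0.2529 0.0308] [0.23 0.24]
    jig 0.0414 0.0005
padR [0.4377 0.3438 0.0335] [0.11 0.12]
    jig 0.042 0.0918
bedcorner [0.5743 0.1174 0.0132] [0.22 0.23]
    jig 0.1548 -0.1473
bedcorner2 [0.5439 0.4123 0.0082] [0.12 0.13]
    jig 0.1546 0.1491
[0.59272709 0.31595016 0.098     ]
[array([0.57414124, 0.11751294, 0.015     ]), array([0.54382766, 0.41029977, 0.015     ])] 0.2943518990751655
```

```bash
python3 - <<'E'
from h import *
print(rel([.400,.3401,.16],np.radians(95.84)))
E
```

```text
[[0.2335, 0.2077, 0.0902], [-0.1352, -0.0012, -0.0019], [3.0064, -0.0028, 0.0019]]
```

```bash
python3 -m crank '[[0.02,0.05,0.02,-0.06,0,0,0.5],[0.05,0.1,0.045,-0.135,0,0,0.5],[0.09,0.15,0.07,-0.135,0,0,0.5],[0.13,0.19,0.085,-0.135,0,0,0.5],[0.18,0.2077,0.09,-0.135,0,0,0.5],[0.22,0.2077,0.09,-0.135,0,0,0.5],[0.2335,0.2077,0.09,-0.135,0,0,0.5],[0.2335,0.2077,0.09,-0.135,0,0,0.5],[0.2335,0.2077,0.09,-0.135,0,0,0.5]]';python3 - <<'E'
from h import *
snap('wrist','w9')
print(rel([.400,.3401,.056],np.radians(95.84)))
E
```

```text
t: 12.52
eef_pos: [0.4002, 0.3421, 0.1628]
ee_rot: [-0.757, 1.568, 0.918]
force: [0.8, 0.0, -1.1]
width: 0.0594
[[0.1067, 0.0005, -0.0023], [0.0025, 0.0023, 0.002], [-3.1391, -0.0031, 0.0036]]
```

View pics/w9.png

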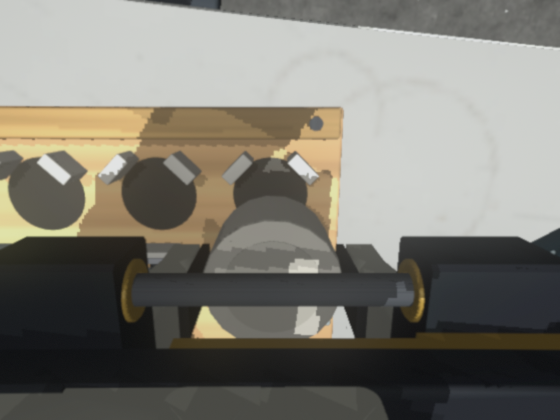

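```bash
python3 -m crank '[[0.04,0,-0.002,0,0,0,0.5],[0.075,0,-0.002,0,0,0,0.5],[0.095,0,-0.002,0,0,0,0.5],[0.103,0,-0.002,0,0,0,0.5],[0.106,0,-0.002,0,0,0,0.5],[0.106,0,-0.002,0,0,0,0.5]]'; python3 -c "
from h import *
st();print(rel([.400,.3401,.056],np.radians(95.84)))"
```

```text
t: 13.32
eef_pos: [0.3999, 0.3402, 0.0558]
ee_rot: [-0.697, 1.569, 0.979]
force: [-0.5, 1.0, -1.0]
width: 0.0595
{'t': 13.325, 'q': [1.0789, 0.3206, -0.5507, 0.0003, -0.6978, -2.545], 'qd': [0.0009, -0.0058, -0.003, -0.0024, 0.0017, 0.001], 'joint_efforts': [-0.0263, -46.055, 20.2176, 4.8432, -0.0725, -0.001], 'eef_pos': [0.3999, 0.3402, 0.0558], 'ee_rot': [-0.697, 1.5691, 0.9787], 'force': [-0.5067, 1.0364, -1.0424], 'moment': [-0.0158, 0.0123, -0.0008], 'width': 0.0595}
[[-0.0002, -0.0001, -0.0001], [0.003, 0.0013, 0.0011], [-3.1386, -0.0017, 0.0021]]
```

```bash
python3 -m crank '[[0.001,0,0,0,0,0,0.5],[0.001,0,0,0,0,0,0.82],[0.001,0,0,0,0,0,0.82],[0.001,0,0,0,0,0,0.82],[-0.03,0,0,0,0,0,0.82],[-0.08,0,0,0,0,0,0.82],[-0.14,0,0,0,0,0,0.9],[-0.2,-0.03,0,0,0,0,1],[-0.24,-0.08,0,0,0,0,1],[-0.24,-0.08,0,0,0,0,1]]'; python3 -c "
from h import *
snap('wrist','w10');print(rel([.5395,-.218,.20],np.radians(211.6)))"
```

```text
t: 14.58
eef_pos: [0.482, 0.3488, 0.2978]
ee_rot: [-0.925, 1.566, 0.749]
force: [-0.5, 0.3, -1.7]
width: 0.0877
[[0.0951, -0.0, -0.5694], [-2.0191, -0.0006, 0.0024], [1.1225, 0.0021, 0.0005]]
```

View pics/w10.png

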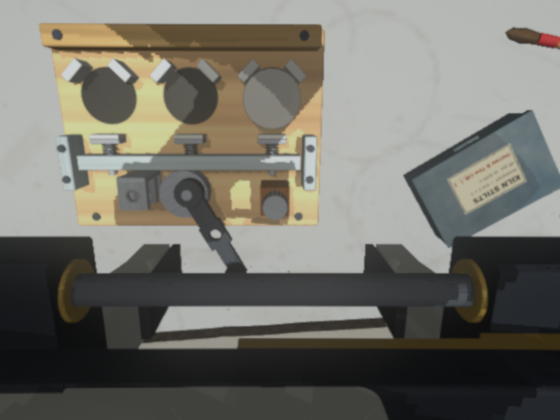

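```bash
python3 - <<'E'
from h import *
f=load('w10'); print(proj(f,[.400,.3401,.06]),proj(f,[.3959,.3397,.015]),proj(f,[.4053,.2482,.015]),proj(f,[.4146,.1568,.015]))
a=cv2.imread('pics/w10.png')[20:240,40:330]; cv2.imwrite('pics/w10c.png',cv2.resize(a,None,fx=2.7,fy=2.7,interpolation=2))
E
```

```text
[272.16401435  98.75805338] [272.13021042  96.21906731] [190.6847181   96.02367959] [108.84648021  95.56240413]
```

View pics/w10c.png

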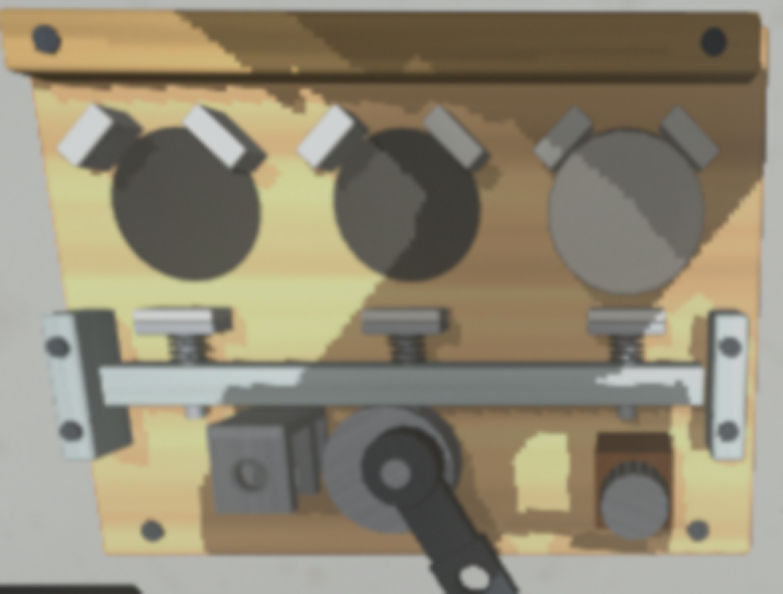

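```bash
python3 -m crank '[[0,0,-0.04,-0.1,0,0,1],[0,0,-0.09,-0.26,0,0,1],[0,0,-0.15,-0.43,0,0,1],[0,0,-0.21,-0.6,0,0,1],[0,0,-0.27,-0.77,0,0,1],[0,0,-0.33,-0.94,0,0,1],[0,0,-0.39,-1.11,0,0,1],[0,0,-0.45,-1.28,0,0,1],[0,0,-0.51,-1.45,0,0,1],[0,0,-0.56,-1.62,0,0,1]]'; python3 -c "
from h import *
print(rel([.5395,-.218,.20],np.radians(211.6)))"
```

```text
t: 15.88
eef_pos: [0.5357, -0.1984, 0.2935]
ee_rot: [-0.43, 1.569, 2.842]
force: [0.8, 0.4, 0.1]
width: 0.0877
[[0.0935, 0.0201, -0.0014], [-0.4211, 0.0017, 0.0012], [2.7205, 0.0017, -0.0023]]
```

```bash
python3 -m crank '[[0.03,0.01,0,-0.17,0,0,1],[0.06,0.012,0,-0.34,0,0,1],[0.085,0.012,0,-0.4,0,0,1],[0.085,0.012,0,-0.4,0,0,1],[0.085,0.012,0,-0.4,0,0,1]]'; python3 -c "
from h import *
snap('wrist','w11');print(rel([.5395,-.218,.134],np.radians(211.6)))"
```

```text
t: 16.5
eef_pos: [0.5384, -0.209, 0.2104]
ee_rot: [1.17, 1.57, -1.448]
force: [0.8, -0.5, -0.0]
width: 0.0874
[[0.0769, 0.0081, 0.0038], [-0.0276, -0.0008, -0.0009], [3.114, -0.0014, 0.0013]]
```

View pics/w11.png

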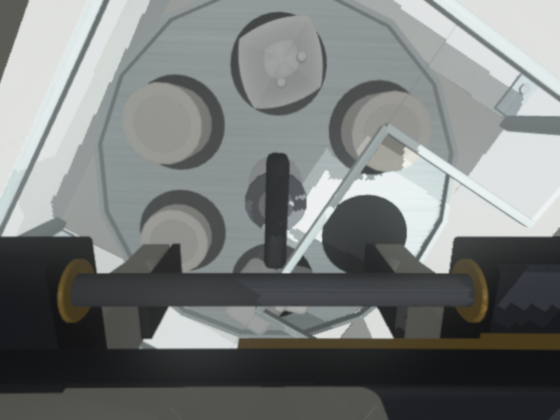

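```bash
python3 -m crank '[[0.02,0.008,0.004,-0.028,0,0,0.6],[0.05,0.008,0.004,-0.028,0,0,0.5],[0.07,0.008,0.004,-0.028,0,0,0.4],[0.076,0.008,0.004,-0.028,0,0,0.3],[0.076,0.008,0.004,-0.028,0,0,0],[0.076,0.008,0.004,-0.028,0,0,0],[0.076,0.008,0.004,-0.028,0,0,0],[0.076,0.008,0.004,-0.028,0,0,0],[0.076,0.008,0.004,-0.028,0,0,0]]' 25; python3 -m crank '[[0,0,0,0.04,0,0,0],[0,0,0,0.14,0,0,0],[0,0,0,0.28,0,0,0],[0,0,0,0.44,0,0,0],[0,0,0,0.6,0,0,0],[0,0,0,0.76,0,0,0],[0,0,0,0.9,0,0,0],[0,0,0,1.0,0,0,0],[0,0,0,1.047,0,0,0],[0,0,0,1.047,0,0,0]]'
```

```text
t: 17.68
eef_pos: [0.5405, -0.2176, 0.1348]
ee_rot: [2.675, 1.567, 0.087]
force: [2.3, 3.5, 1.0]
width: 0.0171
t: 18.92
eef_pos: [0.541, -0.2176, 0.1348]
ee_rot: [-2.581, 1.566, 0.066]
force: [5.0, 4.7, -0.1]
width: 0.0173
```

```bash
python3 -m crank '[[0,0,0,0,0,0,0.5],[0,0,0,0,0,0,0.6],[-0.01,0,0,0,0,0,0.8],[-0.04,0,0,0,0,0,1],[-0.08,0,0,0,0,0,1],[-0.12,0,0,0,0,0,1],[-0.12,0,0,0,0,0,1]]'; python3 - <<'E'
from h import *
print(rel([.4410,-.2145,.255],np.radians(88.3)))
E
```

```text
t: 19.8
eef_pos: [0.5403, -0.2188, 0.2584]
ee_rot: [-2.873, 1.564, -0.226]
force: [-0.0, 0.4, 0.2]
width: 0.0813
[[0.0027, 0.0433, 0.0895], [1.1061, -0.0049, 0.0052], [-2.0354, -0.006, -0.0055]]
```

```bash
python3 -m crank '[[0,0.01,0.03,0.16,0,0,1],[0,0.03,0.06,0.34,0,0,1],[0.003,0.0433,0.0895,0.52,0,0,1],[0.003,0.0433,0.0895,0.7,0,0,1],[0.003,0.0433,0.0895,0.88,0,0,1],[0.003,0.0433,0.0895,1.04,0,0,1],[0.003,0.0433,0.0895,1.106,0,0,1],[0.003,0.0433,0.0895,1.106,0,0,1],[0.003,0.0433,0.0895,1.106,0,0,1]]'; python3 - <<'E'
from h import *
f=snap('wrist','w12');print(rel([.4410,-.2145,.255],np.radians(88.3)))
a=cv2.imread('pics/w12.png')[110:260,190:360]; cv2.imwrite('pics/w12c.png',cv2.resize(a,None,fx=4,fy=4,interpolation=2))
E
```

```text
t: 20.92
eef_pos: [0.4393, -0.2138, 0.2508]
ee_rot: [1.393, 1.57, 2.935]
force: [-0.6, -0.3, 0.1]
width: 0.0877
[[-0.0041, -0.0016, -0.0006], [0.0012, -0.0, -0.0002], [-3.1404, 0.0003, -0.0]]
```

View pics/w12c.png

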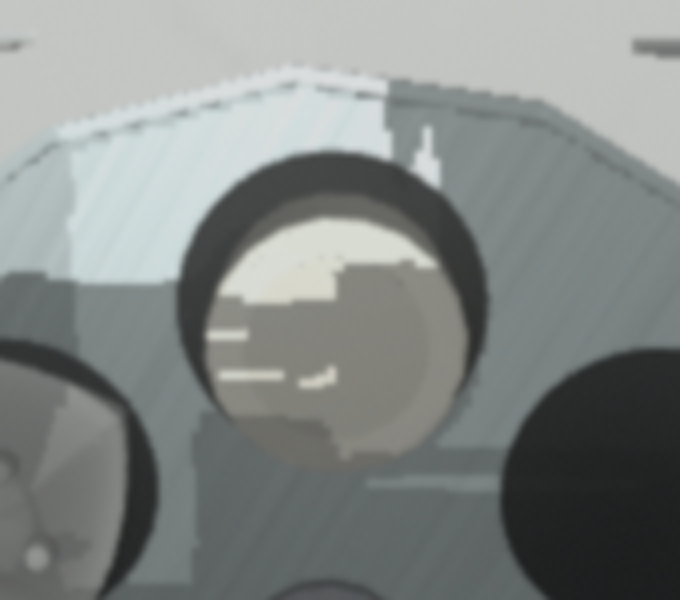

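```bash
python3 - <<'E'
from h import *
p=onz(load('w12'),274,195.8,.08);print(p,rel([p[0],p[1],.075],np.radians(88.3)))
E
```

```text
[ 0.44114832 -0.21318901  0.08      ] [[0.1759, -0.0018, 0.0007], [0.0012, -0.0, -0.0002], [-3.1404, 0.0003, -0.0]]
```

```bash
python3 -m crank '[[0.04,-0.002,0.001,0,0,0,1],[0.09,-0.002,0.001,0,0,0,1],[0.14,-0.002,0.001,0,0,0,1],[0.168,-0.002,0.001,0,0,0,1],[0.176,-0.002,0.001,0,0,0,1],[0.176,-0.002,0.001,0,0,0,0.5],[0.176,-0.002,0.001,0,0,0,0.5],[0.176,-0.002,0.001,0,0,0,0.5],[0.176,-0.002,0.001,0,0,0,0.5],[0.176,-0.002,0.001,0,0,0,0.5]]' 20;  python3 -m crank '[[0,0,0,0,0,0,0.5],[-0.01,0,0,0,0,0,0.5],[-0.04,0,0,0,0,0,0.5],[-0.09,0,0,0,0,0,0.5],[-0.14,0,0,0,0,0,0.5],[-0.18,0,0,0,0,0,0.5],[-0.2,0,0.02,0,0,0,0.5]]'; python3 - <<'E'
from h import *
snap('wrist','w13')
print(rel([.4093,.2486,.20],np.radians(95.84)))
E
```

```text
t: 22.22
eef_pos: [0.4422, -0.213, 0.0759]
ee_rot: [-1.75, 1.569, -0.209]
force: [-1.5, 0.8, 7.3]
width: 0.0595
t: 23.1
eef_pos: [0.4424, -0.1933, 0.2778]
ee_rot: [-1.639, 1.567, -0.1]
force: [0.5, 0.6, -1.2]
width: 0.0596
[[0.0793, 0.0476, 0.4393], [-0.1325, -0.0006, 0.0058], [3.0091, 0.0088, 0.0009]]
```

View pics/w13.png

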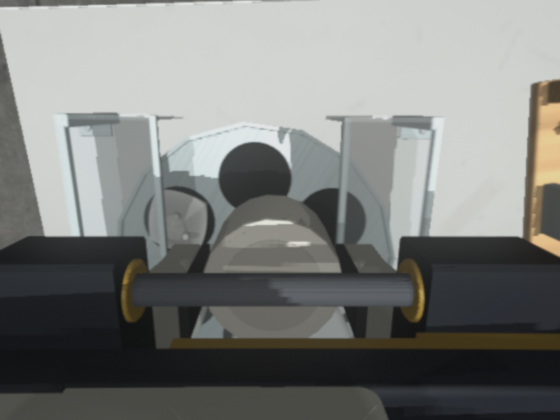

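```bash
python3 -m crank '[[0,0,0.04,0,0,0,0.5],[0,0,0.1,0,0,0,0.5],[0,-0.02,0.16,0,0,0,0.5],[0,-0.02,0.22,0,0,0,0.5],[0,-0.02,0.28,-0.03,0,0,0.5],[0,0,0.34,-0.08,0,0,0.5],[0.02,0.02,0.39,-0.13,0,0,0.5],[0.05,0.0476,0.43,-0.1325,0,0,0.5],[0.079,0.0476,0.4393,-0.1325,0,0,0.5],[0.079,0.0476,0.4393,-0.1325,0,0,0.5]]'; python3 -m crank '[[0.02,0,0,0,0,0,0.5],[0.02,0,0,0,0,0,0.5]]'; python3 - <<'E'
from h import *
snap('wrist','w14')
print(rel([.4093,.2486,.0555],np.radians(95.84)))
E
```

```text
t: 24.4
eef_pos: [0.4062, 0.247, 0.1943]
ee_rot: [2.322, 1.566, -2.286]
force: [0.7, -0.6, -1.0]
width: 0.0594
t: 24.65
eef_pos: [0.4076, 0.2466, 0.1761]
ee_rot: [2.397, 1.569, -2.214]
force: [0.5, -0.8, -1.6]
width: 0.0598
[[0.1214, -0.0014, 0.0015], [0.0, -0.0003, 0.0002], [-3.1416, -0.0003, -0.0005]]
```

View pics/w14.png

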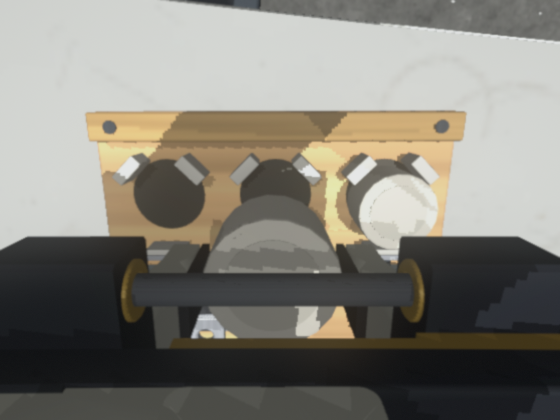

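```bash
python3 -m crank '[[0.04,-0.0014,0.0015,0,0,0,0.5],[0.08,-0.0014,0.0015,0,0,0,0.5],[0.105,-0.0014,0.0015,0,0,0,0.5],[0.116,-0.0014,0.0015,0,0,0,0.5],[0.12,-0.0014,0.0015,0,0,0,0.5],[0.1205,-0.0014,0.0015,0,0,0,0.5]]'; python3 -c "
from h import *
print(rel([.4093,.2486,.056],np.radians(95.84)))"
```

```text
t: 25.45
eef_pos: [0.4095, 0.2498, 0.0563]
ee_rot: [-0.854, 1.569, 0.82]
force: [-0.6, 0.3, -0.5]
width: 0.0596
[[0.0003, 0.0003, -0.0012], [0.0009, 0.001, 0.0011], [-3.1407, -0.0018, 0.0016]]
```

```bash
python3 -m crank '[[0.001,0,-0.001,0,0,0,0.5],[0.001,0,-0.001,0,0,0,0.5],[0.001,0,-0.001,0,0,0,0.8],[0.001,0,-0.001,0,0,0,0.8],[0.001,0,-0.001,0,0,0,0.8],[-0.03,0,-0.001,0,0,0,0.8],[-0.08,0,-0.001,0,0,0,0.8],[-0.14,0,0,0,0,0,0.9],[-0.2,-0.03,0,0,0,0,1],[-0.24,-0.08,0,0,0,0,1]]'; python3 -m crank '[[0,0,0,0,0,0,1]]'; python3 -c "
from h import *
snap('wrist','w15');f=load('w15');print(rel([.5395,-.218,.20],np.radians(151.6)));print(proj(f,[.4093,.2486,.06]),proj(f,[.400,.3401,.06]))"
```

```text
t: 26.7
eef_pos: [0.4846, 0.2573, 0.2956]
ee_rot: [-0.865, 1.567, 0.81]
force: [0.4, 1.5, -0.8]
width: 0.0867
t: 26.82
eef_pos: [0.4874, 0.258, 0.2947]
ee_rot: [-1.057, 1.565, 0.615]
force: [-0.3, 0.3, -1.2]
width: 0.0876
[[0.0918, -0.006, -0.4783], [-0.974, 0.0005, 0.0013], [2.1676, 0.0015, -0.0006]]
[270.98548951 102.42809322] [362.47076998 102.35713851]
```

View pics/w15.png

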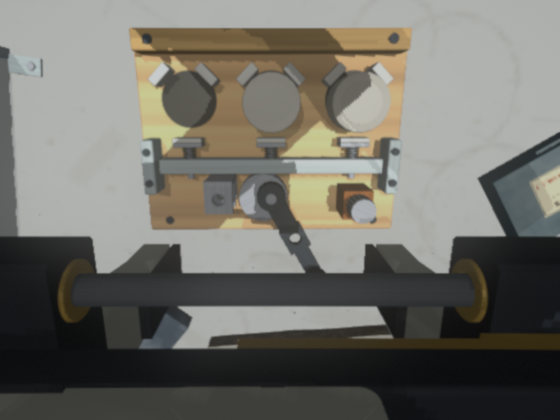

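```bash
python3 - <<'E'
from h import *
a=cv2.imread('pics/w15.png')[50:190,130:410]; cv2.imwrite('pics/w15c.png',cv2.resize(a,None,fx=2.8,fy=2.8,interpolation=2))
a=cv2.imread('pics/w14.png')[130:270,100:470]; cv2.imwrite('pics/w14c.png',cv2.resize(a,None,fx=2.1,fy=2.1,interpolation=2))
E
```

```text
(no output)
```

View pics/w15c.png

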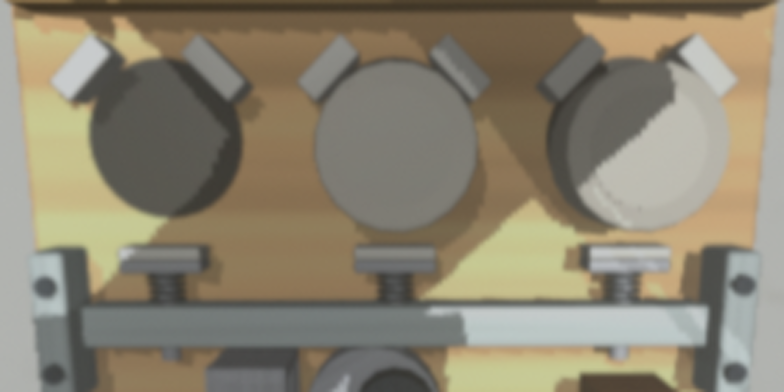

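View pics/w14c.png

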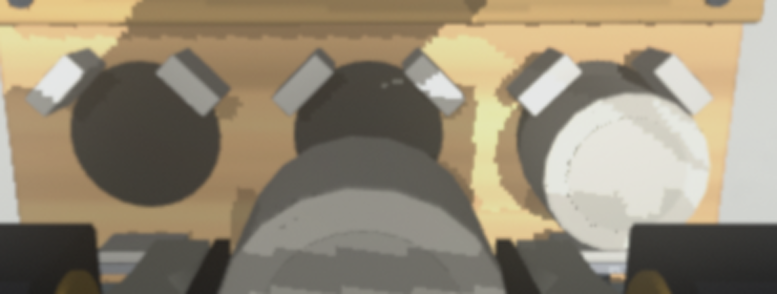

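```bash
python3 -m crank '[[0,0,-0.04,-0.1,0,0,1],[0,0,-0.09,-0.26,0,0,1],[0,0,-0.15,-0.43,0,0,1],[0,0,-0.21,-0.6,0,0,1],[0,-0.006,-0.27,-0.77,0,0,1],[0,-0.006,-0.33,-0.94,0,0,1],[0,-0.006,-0.39,-0.974,0,0,1],[0.02,-0.006,-0.45,-0.974,0,0,0.8],[0.06,-0.006,-0.478,-0.974,0,0,0.6],[0.09,-0.006,-0.478,-0.974,0,0,0.6]]'; python3 -m crank '[[0,0,0,0,0,0,0.6],[0,0,0,0,0,0,0.6],[0,0,0,0,0,0,0.6]]'; python3 -c "
from h import *
snap('wrist','w16');print(rel([.5395,-.218,.134],np.radians(151.6)))"
```

```text
t: 28.12
eef_pos: [0.5368, -0.2195, 0.1981]
ee_rot: [0.305, 1.566, 2.949]
force: [-0.8, -0.3, -0.9]
width: 0.063
t: 28.5
eef_pos: [0.5399, -0.2173, 0.2034]
ee_rot: [-2.804, 1.568, -0.156]
force: [0.7, -0.2, 0.4]
width: 0.0523
[[0.0692, 0.0008, 0.0001], [0.0027, -0.0022, 0.0009], [-3.1389, -0.0014, -0.0035]]
```

View pics/w16.png

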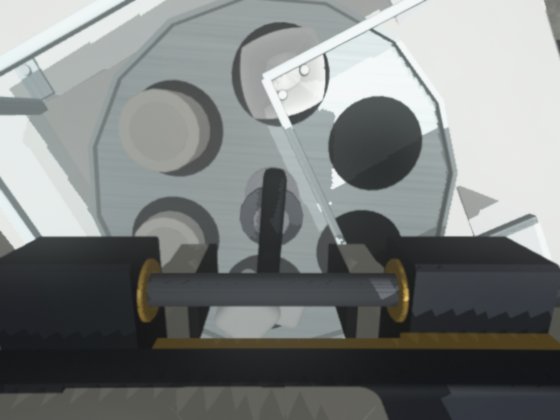

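Third puck still in place at (165,125). Grip and turn 120° clockwise.

```bash
python3 -m crank '[[0.03,0.001,0,0,0,0,0.5],[0.06,0.001,0,0,0,0,0.4],[0.069,0.001,0,0,0,0,0.3],[0.069,0.001,0,0,0,0,0],[0.069,0.001,0,0,0,0,0],[0.069,0.001,0,0,0,0,0],[0.069,0.001,0,0,0,0,0]]' 25; python3 -m crank '[[0,0,0,0.04,0,0,0],[0,0,0,0.14,0,0,0],[0,0,0,0.28,0,0,0],[0,0,0,0.44,0,0,0],[0,0,0,0.6,0,0,0],[0,0,0,0.76,0,0,0],[0,0,0,0.9,0,0,0],[0,0,0,1.0,0,0,0],[0,0,0,1.047,0,0,0],[0,0,0,1.047,0,0,0]]';python3 -m crank '[[0,0,0,0.04,0,0,0],[0,0,0,0.14,0,0,0],[0,0,0,0.28,0,0,0],[0,0,0,0.44,0,0,0],[0,0,0,0.6,0,0,0],[0,0,0,0.76,0,0,0],[0,0,0,0.9,0,0,0],[0,0,0,1.0,0,0,0],[0,0,0,1.047,0,0,0],[0,0,0,1.047,0,0,0]]'; python3 -c "
from h import *
r=tool()[1]; z=R.from_euler('xyz',r).as_matrix()[:,2]; print(np.degrees(np.arctan2(z[1],z[0])))"
```

```text
t: 29.42
eef_pos: [0.5402, -0.219, 0.1338]
ee_rot: [-2.836, 1.567, -0.188]
force: [3.8, -3.3, -8.9]
width: 0.0176
t: 30.68
eef_pos: [0.5395, -0.2181, 0.1337]
ee_rot: [-1.331, 1.569, 0.27]
force: [1.6, 6.1, -1.8]
width: 0.0174
t: 31.92
eef_pos: [0.5402, -0.2171, 0.1337]
ee_rot: [-0.113, 1.567, 0.442]
force: [2.8, 9.9, -1.5]
width: 0.0175
31.781102298363027
```

```bash
python3 -m crank '[[0,0,0,0,0,0,0.5],[0,0,0,0,0,0,0.6],[-0.01,0,0,0,0,0,0.8],[-0.04,0,0,0,0,0,1],[-0.08,0,0,0,0,0,1],[-0.12,0,0,0,0,0,1],[-0.12,0,0,0,0,0,1]]'; python3 - <<'E'
from h import *
print(rel([.4410,-.2145,.255],np.radians(88.3)))
E
```

```text
t: 32.8
eef_pos: [0.5403, -0.2196, 0.2575]
ee_rot: [-0.795, 1.563, -0.241]
force: [-0.3, 0.5, -1.0]
width: 0.0819
[[0.0018, 0.0566, -0.0818], [-0.9872, 0.0022, 0.0075], [2.1544, 0.0088, -0.0025]]
```

```bash
python3 -m crank '[[0,0.02,-0.03,-0.16,0,0,1],[0,0.04,-0.06,-0.34,0,0,1],[0,0.0566,-0.082,-0.5,0,0,1],[0,0.0566,-0.082,-0.68,0,0,1],[0,0.0566,-0.082,-0.85,0,0,1],[0,0.0566,-0.082,-0.987,0,0,1],[0,0.0566,-0.082,-0.987,0,0,1],[0,0.0566,-0.082,-0.987,0,0,1]]'; python3 - <<'E'
from h import *
f=snap('wrist','w17');print(rel([.4410,-.2145,.255],np.radians(88.3)))
a=cv2.imread('pics/w17.png')[110:260,190:360]; cv2.imwrite('pics/w17c.png',cv2.resize(a,None,fx=4,fy=4,interpolation=2))
E
```

```text
t: 33.8
eef_pos: [0.439, -0.2138, 0.2528]
ee_rot: [2.606, 1.571, -2.139]
force: [-0.1, 0.9, 0.5]
width: 0.0875
[[-0.0023, -0.002, -0.0007], [-0.003, -0.0001, -0.0001], [3.1386, -0.0002, 0.0001]]
```

View pics/w17c.png

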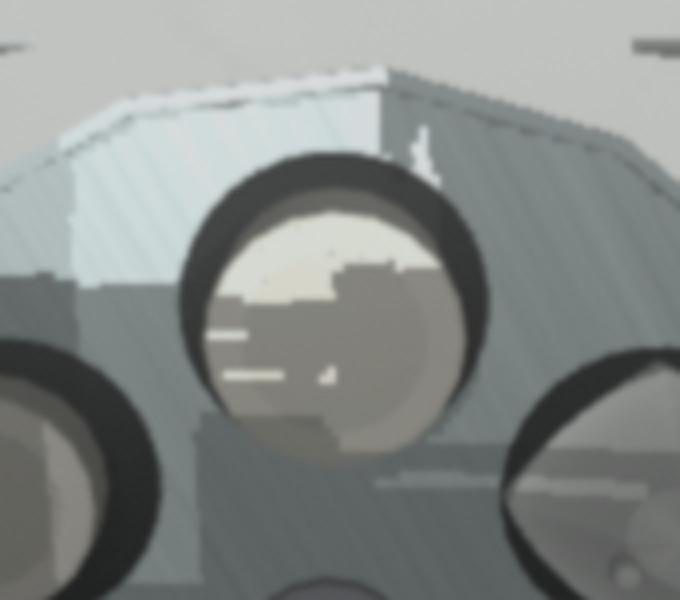

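```bash
python3 - <<'E'
from h import *
p=onz(load('w17'),273.9,194.5,.08);print(p,rel([p[0],p[1],.075],np.radians(88.3)))
E
```

```text
[ 0.44009224 -0.21319281  0.08      ] [[0.1777, -0.0011, 0.0006], [-0.003, -0.0001, -0.0001], [3.1386, -0.0002, 0.0001]]
```

```bash
python3 -m crank '[[0.04,-0.001,0.001,0,0,0,1],[0.09,-0.001,0.001,0,0,0,1],[0.14,-0.001,0.001,0,0,0,1],[0.17,-0.001,0.001,0,0,0,1],[0.178,-0.001,0.001,0,0,0,1],[0.178,-0.001,0.001,0,0,0,0.5],[0.178,-0.001,0.001,0,0,0,0.5],[0.178,-0.001,0.001,0,0,0,0.5],[0.178,-0.001,0.001,0,0,0,0.5],[0.178,-0.001,0.001,0,0,0,0.5]]' 20;  python3 -m crank '[[0,0,0,0,0,0,0.5],[-0.01,0,0,0,0,0,0.5],[-0.04,0,0,0,0,0,0.5],[-0.09,0,0,0,0,0,0.5],[-0.14,0,0,0,0,0,0.5],[-0.18,0,0,0,0,0,0.5],[-0.2,0,0.02,0,0,0,0.5]]'; python3 - <<'E'
from h import *
snap('wrist','w18')
print(rel([.4186,.1572,.20],np.radians(95.84)))
E
```

```text
t: 35.1
eef_pos: [0.4408, -0.2128, 0.0757]
ee_rot: [-1.764, 1.569, -0.223]
force: [-1.0, 1.7, 7.6]
width: 0.0592
t: 35.98
eef_pos: [0.4411, -0.1932, 0.2777]
ee_rot: [-1.657, 1.567, -0.118]
force: [-0.1, 0.7, -0.8]
width: 0.0597
[[0.0793, 0.0344, 0.3481], [-0.133, -0.0007, 0.0061], [3.0086, 0.0091, 0.001]]
```

View pics/w18.png

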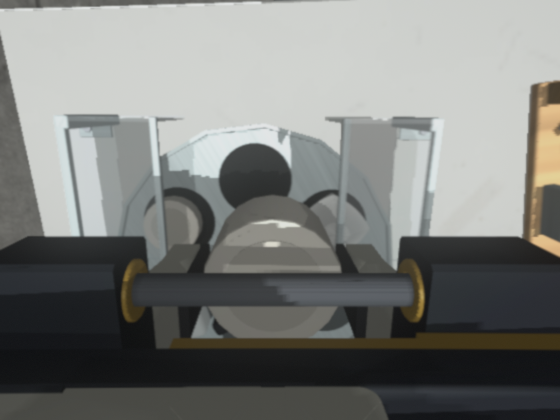

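```bash
python3 -m crank '[[0,0,0.04,0,0,0,0.5],[0,0,0.1,0,0,0,0.5],[0,-0.01,0.16,0,0,0,0.5],[0,-0.01,0.22,-0.03,0,0,0.5],[0,0.01,0.28,-0.08,0,0,0.5],[0.02,0.02,0.32,-0.133,0,0,0.5],[0.06,0.034,0.345,-0.133,0,0,0.5],[0.09,0.034,0.348,-0.133,0,0,0.5],[0.1,0.034,0.348,-0.133,0,0,0.5],[0.1,0.034,0.348,-0.133,0,0,0.5]]';  python3 - <<'E'
from h import *
snap('wrist','w19')
print(rel([.4186,.1572,.0555],np.radians(95.84)))
E
```

```text
t: 37.28
eef_pos: [0.4173, 0.1557, 0.1749]
ee_rot: [2.471, 1.57, -2.139]
force: [0.1, -0.4, -0.2]
width: 0.0594
[[0.12, -0.0008, 0.0011], [0.0005, 0.0001, 0.0006], [-3.1411, -0.001, 0.0001]]
```

View pics/w19.png

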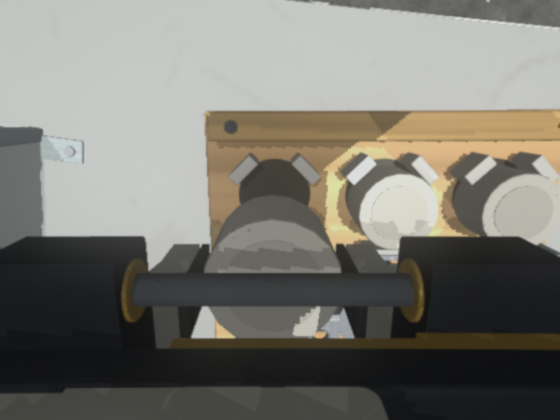

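```bash
python3 -m crank '[[0.04,-0.001,0.001,0,0,0,0.5],[0.08,-0.001,0.001,0,0,0,0.5],[0.105,-0.001,0.001,0,0,0,0.5],[0.116,-0.001,0.001,0,0,0,0.5],[0.119,-0.001,0.0005,0,0,0,0.5],[0.119,-0.001,0.0005,0,0,0,0.5]]'; python3 -c "
from h import *
print(rel([.4186,.1572,.056],np.radians(95.84)))"
```

```text
t: 38.08
eef_pos: [0.4189, 0.1571, 0.0566]
ee_rot: [-0.985, 1.569, 0.689]
force: [0.3, 0.5, -0.4]
width: 0.0598
[[0.0006, 0.0003, 0.0001], [0.0008, 0.0008, 0.0013], [-3.1408, -0.002, 0.0013]]
```

```bash
python3 -m crank '[[0.001,0,0,0,0,0,0.5],[0.001,0,0,0,0,0,0.5],[0.001,0,0,0,0,0,0.8],[0.001,0,0,0,0,0,0.8],[0.001,0,0,0,0,0,0.8],[-0.03,0,0,0,0,0,0.8],[-0.08,0,0,0,0,0,0.8],[-0.14,0,0.02,0,0,0,0.8],[-0.2,-0.04,0.06,0,0,0,0.6],[-0.24,-0.1,0.09,0,0,0,0.5]]'; python3 -m crank '[[0,0,0,0,0,0,0.3],[0,0,0,0,0,0,0.2],[0,0,0,0,0,0,0.2]]'; python3 -c "
from h import *
snap('wrist','w20');f=load('w20');print(tool());print(proj(f,[.4093,.2486,.06]),proj(f,[.400,.3401,.06]),proj(f,[.4186,.1572,.06]))"
```

```text
t: 39.33
eef_pos: [0.4854, 0.2409, 0.2793]
ee_rot: [-0.855, 1.567, 0.82]
force: [0.1, 1.0, 0.6]
width: 0.0559
t: 39.7
eef_pos: [0.484, 0.2388, 0.275]
ee_rot: [2.141, 1.569, -2.469]
force: [-0.5, 0.2, 0.2]
width: 0.0257
(array([0.48412517, 0.23887741, 0.27522213]), array([ 2.18981604,  1.5693426 , -2.41985996]))
[291.48142581 109.3514562 ] [387.6594332  109.34904173] [195.63314395 109.14194884]
```

View pics/w20.png

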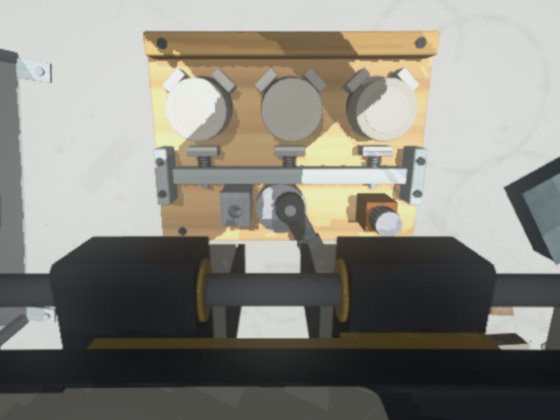

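```bash
python3 -m crank '[[0,-0.05,0,0,0,0,0.45],[0,-0.1,0.01,0,0,0,0.45],[0,-0.12,0.02,0,0,0,0.45],[0,-0.12,0.02,0,0,0,0.45]]'; python3 -c "
from h import *
snap('wrist','w21')"; python3 -m crank '[[0,-0.03,0.04,-0.15,0,0,0.45],[0,-0.06,0.08,-0.3,0,0,0.45],[0,-0.06,0.08,-0.45,0,0,0.45],[0,-0.06,0.08,-0.51,0,0,0.45],[0,-0.06,0.08,-0.51,0,0,0.45]]'; python3 -c "
from h import *
snap('wrist','w22');print(tool())
A=cv2.imread('pics/w21.png');B=cv2.imread('pics/w22.png');cv2.imwrite('pics/w2122.png',cv2.resize(np.hstack([A,B]),(800,300),interpolation=3))"
```

```text
t: 40.25
eef_pos: [0.6027, 0.2718, 0.2742]
ee_rot: [2.163, 1.568, -2.447]
force: [0.1, 0.2, -0.5]
width: 0.0391
t: 40.92
eef_pos: [0.6529, 0.3574, 0.2764]
ee_rot: [-0.401, 1.571, 1.782]
force: [0.2, -0.6, -0.3]
width: 0.0396
(array([0.65302768, 0.35732575, 0.27647116]), array([-1.34640034,  1.57053289,  0.83604345]))
```

View pics/w21.png

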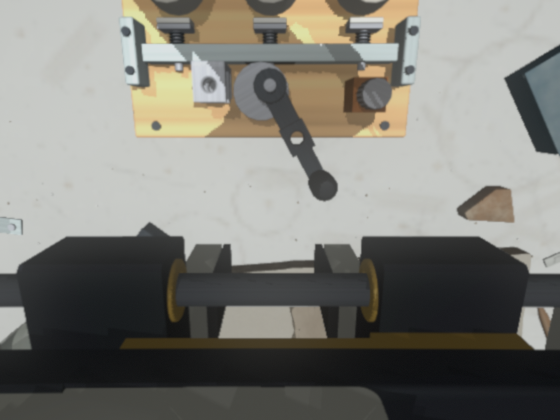

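View pics/w22.png

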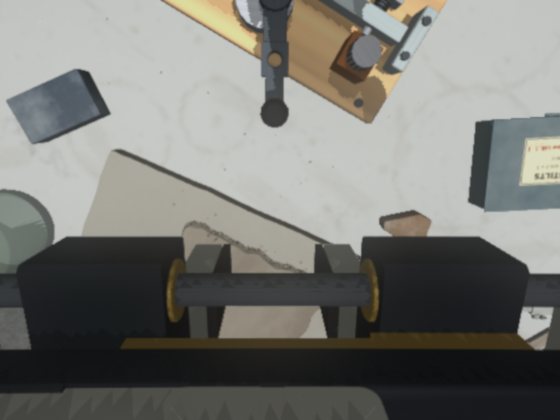

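```bash
python3 - <<'E'
from h import *
a=load('w21');b=load('w22');c=load('w20')
A=a['pixels'][:,:,::-1][0:210,190:400];B=b['pixels'][:,:,::-1][0:140,230:400]
cv2.imwrite('pics/w21c.png',cv2.resize(A,None,fx=2.8,fy=2.8,interpolation=2)); cv2.imwrite('pics/w22c.png',cv2.resize(B,None,fx=4,fy=4,interpolation=2))
print('knob',tri([(a,324,186),(b,275,113)]))
print('knob',onz(a,324,186,.098),onz(b,275,113,.098))
print('pin',tri([(a,376,93),(b,366,48)]))
s=get_state();print(rel([.595,.3177,.092],np.radians(124.3)))
E
```

```text
knob (array([0.59442994, 0.31905876, 0.08328347]), [np.float64(0.03684115206454077), np.float64(0.03814419641540814)])
knob [0.59166233 0.31664674 0.098     ] [0.5944889  0.31893683 0.098     ]
pin (array([0.50747992, 0.35118486, 0.09006848]), [np.float64(0.14569987138176227), np.float64(0.14349882472951198)])
[[0.1845, 0.0703, 0.0009], [0.013, 0.0001, 0.0003], [-3.1286, -0.0004, 0.0001]]
```

View pics/w21c.png

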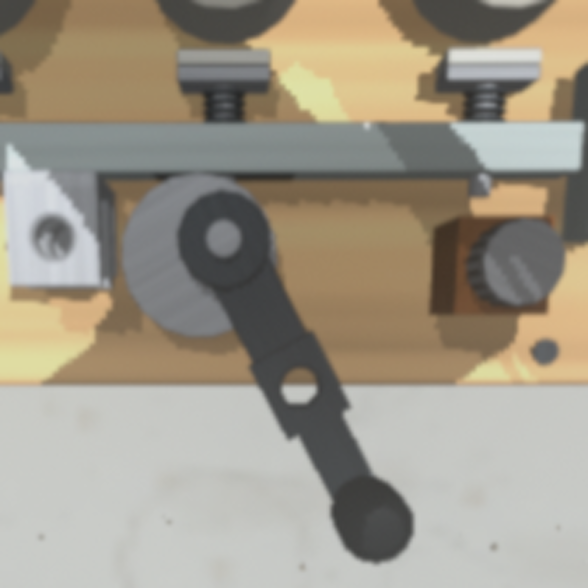

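View pics/w22c.png

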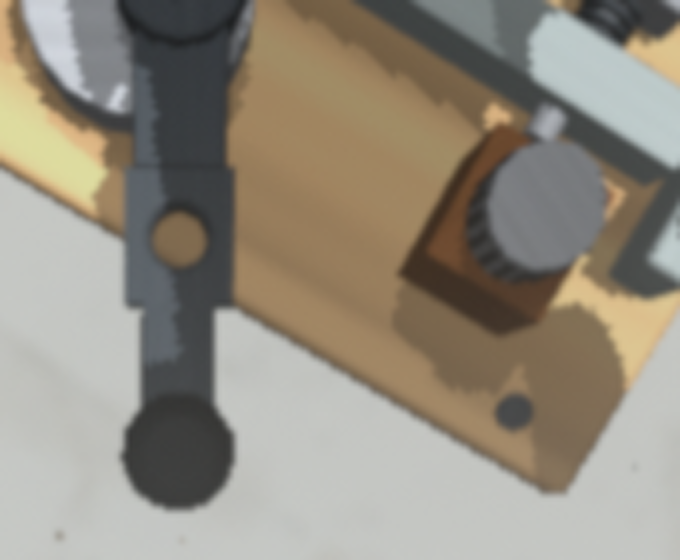

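```bash
python3 - <<'E'
from h import *
a=load('w21');b=load('w22');c=load('w20')
print('knob',tri([(a,325.7,186.4),(b,274.5,112.5)]))
print('pin',tri([(a,377.1,93.9),(b,366.75,51.25)]),onz(a,377.1,93.9,.085),onz(b,366.75,51.25,.085))
print('fork',onz(a,208.9,85,.07)); print('cam',onz(a,190+223/2.8,238/2.8,.076))
print('lh',onz(a,190+299/2.8,386/2.8,.056),onz(b,230+180/4,238/4,.056))
E
```

```text
knob (array([0.59385843, 0.31897319, 0.09013447]), [np.float64(0.8600727690753339), np.float64(0.8910321968561992)])
pin (array([0.5076224 , 0.35387372, 0.08438886]), [np.float64(0.24935721606147387), np.float64(0.24510533713235585)]) [0.50779884 0.35354494 0.085     ] [0.50764622 0.35395956 0.085     ]
fork [0.51460225 0.20352602 0.07      ]
cam [0.50931003 0.25883239 0.076     ]
lh [0.55427379 0.29010959 0.056     ] [0.55484219 0.29127987 0.056     ]
```

```bash
python3 -m crank '[[0.02,0.04,0,0,0,0,0.5],[0.07,0.07,0,0,0,0,0.5],[0.12,0.0705,0.001,0,0,0,0.5],[0.16,0.0705,0.001,0,0,0,0.5],[0.18,0.0705,0.001,0,0,0,0.5],[0.184,0.0705,0.001,0,0,0,0.5],[0.184,0.0705,0.001,0,0,0,0.5]]'; python3 -c "
from h import *
print(rel([.5945,.3183,.092],np.radians(125.2)));snap('side','s2')"
```

```text
t: 41.85
eef_pos: [0.5958, 0.318, 0.0929]
ee_rot: [-1.67, 1.57, 0.513]
force: [0.6, 0.9, -0.3]
width: 0.0437
[[0.0009, 0.0009, 0.0009], [-0.0019, -0.0001, 0.001], [3.1397, 0.0016, 0.0002]]
```

```bash
python3 -m crank '[[0.001,0.0005,0.001,0,0,0,0.2],[0.001,0.0005,0.001,0,0,0,0.1],[0.001,0.0005,0.001,0,0,0,0.1],[0.001,0.0005,0.001,0,0,0,0.1]]' 25; python3 - <<'E'
from h import *
s=get_state();p=np.array(s['eef_pos']);M=R.from_euler('xyz',s['ee_rot']).as_matrix();print(p,s['force'],s['width'])
C=np.array([.509,.2585]);d=p[:2]-C;r=np.hypot(*d);a0=np.degrees(np.arctan2(d[1],d[0]));print(r,a0)
T=a0+84.16
for k in [4,12,22,32,42,52,62,72,82,92,102,112,116,T]:
    a=np.radians(a0-k);q=np.array([C[0]+.105*np.cos(a),C[1]+.105*np.sin(a),p[2]]); print(k,(M.T@(q-p)).round(4),round(np.radians(k*.75),3))
E
```

```text
t: 42.4
eef_pos: [0.5947, 0.3187, 0.0915]
ee_rot: [-1.514, 1.57, 0.669]
force: [-1.7, 1.2, 4.0]
width: 0.0252
[0.59468945 0.31865753 0.0915279 ] [-1.73853352  1.18771067  3.95781893] 0.025233620038898924
0.10469770981127592 35.070438065489036
4 [-0.     -0.     -0.0073] 0.052
12 [-0.      0.002  -0.0218] 0.157
22 [-0.      0.0074 -0.0393] 0.288
32 [-0.      0.0157 -0.0556] 0.419
42 [-0.      0.0267 -0.0702] 0.55
52 [-0.      0.0401 -0.0827] 0.681
62 [-0.      0.0555 -0.0927] 0.812
72 [-0.0001  0.0723 -0.0998] 0.942
82 [-1.000e-04  9.020e-02 -1.039e-01] 1.073
92 [-1.000e-04  1.085e-01 -1.048e-01] 1.204
102 [-1.000e-04  1.266e-01 -1.026e-01] 1.335
112 [-1.000e-04  1.441e-01 -9.720e-02] 1.466
116 [-1.000e-04  1.508e-01 -9.420e-02] 1.518
119.23043806548904 [-1.000e-04  1.561e-01 -9.150e-02] 1.561
```

```bash
python3 -m crank '[[0,0,-0.0073,0.052,0,0,0.1],[0,0.002,-0.0218,0.157,0,0,0.1],[0,0.0074,-0.0393,0.288,0,0,0.1],[0,0.0157,-0.0556,0.419,0,0,0.1],[0,0.0267,-0.0702,0.55,0,0,0.1],[0,0.0401,-0.0827,0.681,0,0,0.1],[0,0.0555,-0.0927,0.812,0,0,0.1],[0,0.0555,-0.0927,0.812,0,0,0.1]]'; python3 - <<'E'
from h import *
s=get_state();p=np.array(s['eef_pos']);M=R.from_euler('xyz',s['ee_rot']).as_matrix();print(p,s['force'],s['width'])
C=np.array([.509,.2585]);d=p[:2]-C;r=np.hypot(*d);a0=np.degrees(np.arctan2(d[1],d[0]));print(r,a0)
T=a0+84.16
for k in [6,15,24,33,42,50,T,T+1.5]:
    a=np.radians(a0-k);q=np.array([C[0]+.105*np.cos(a),C[1]+.105*np.sin(a),p[2]]); print(k,(M.T@(q-p)).round(4),round(np.radians(k*.75),3))
E
```

```text
t: 43.4
eef_pos: [0.604, 0.2107, 0.0915]
ee_rot: [-0.834, 1.567, 0.535]
force: [5.5, 0.1, -2.8]
width: 0.0255
[0.60399653 0.21074885 0.09153853] [ 5.45154206  0.07558903 -2.79894369] 0.025548365423007917
0.10632268231369253 -26.68694231879186
6 [-0.      0.0047 -0.0101] 0.079
15 [-0.0001  0.0118 -0.025 ] 0.196
24 [-0.0002  0.0212 -0.0385] 0.314
33 [-0.0002  0.0326 -0.0504] 0.432
42 [-0.0003  0.0457 -0.0604] 0.55
50 [-0.0003  0.0585 -0.0675] 0.654
57.47305768120813 [-0.0004  0.0713 -0.0724] 0.752
58.97305768120813 [-0.0004  0.0739 -0.0732] 0.772
```

```bash
python3 -m crank '[[0,0.0047,-0.0101,0.079,0,0,0.1],[0,0.0118,-0.025,0.196,0,0,0.1],[0,0.0212,-0.0385,0.314,0,0,0.1],[0,0.0326,-0.0504,0.432,0,0,0.1],[0,0.0457,-0.0604,0.55,0,0,0.1],[0,0.0585,-0.0675,0.654,0,0,0.1],[0,0.0713,-0.0724,0.752,0,0,0.1],[0,0.0713,-0.0724,0.752,0,0,0.1]]'; python3 - <<'E'
from h import *
s=get_state();p=np.array(s['eef_pos']);print(p,s['force'],s['width'])
C=np.array([.509,.2585]);d=p[:2]-C;r=np.hypot(*d);a0=np.degrees(np.arctan2(d[1],d[0]));print(r,a0)
M=R.from_euler('xyz',s['ee_rot']).as_matrix()
print(M.T@np.array([-.0995*0-1,-.1,0])) 
E
```

```text
t: 44.4
eef_pos: [0.532, 0.1387, 0.0905]
ee_rot: [1.276, 1.524, 1.926]
force: [14.4, -6.8, -1.9]
width: 0.0129
[0.53201629 0.13865766 0.09053095] [14.43985727 -6.75404046 -1.90511904] 0.012866633352783938
0.12203252268681963 -79.12844782279447
[ 0.01178863  0.52486113 -0.85696081]
```

```bash
python3 - <<'E'
from h import *
st(); snap('wrist','w23'); snap('side','s3')
a=cv2.imread('pics/s3.png')[190:280,250:370]; cv2.imwrite('pics/s3c.png',cv2.resize(a,None,fx=6,fy=6,interpolation=2))
E
```

```text
{'t': 44.4, 'q': [0.5792, 0.3107, -0.4318, -0.0621, -0.8189, -3.0291], 'qd': [-0.0124, 0.0076, -0.0059, 0.0671, 0.0003, -0.0007], 'joint_efforts': [5.6129, -48.8924, 18.1868, 0.1509, -3.1103, 0.1023], 'eef_pos': [0.532, 0.1387, 0.0905], 'ee_rot': [1.2763, 1.5243, 1.9257], 'force': [14.4399, -6.754, -1.9051], 'moment': [-2.6763, -5.0327, -0.297], 'width': 0.0129}
```

View pics/w23.png

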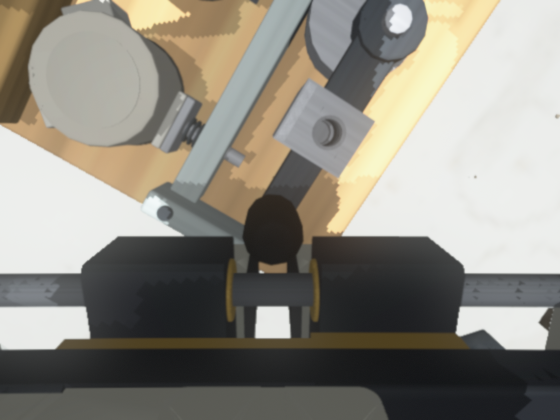

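View pics/s3c.png

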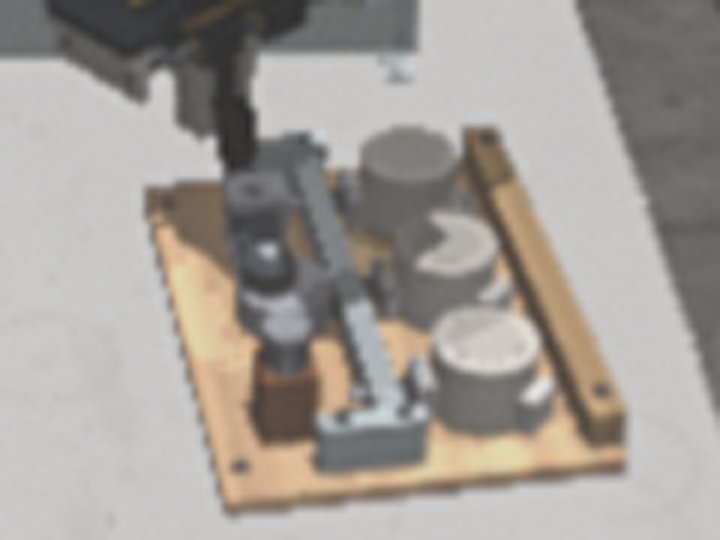

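```bash
python3 -m crank '[[0,0,0,-0.05,0,0,0.35],[0,0,0,-0.05,0,0,0.4],[0,0,0,-0.05,0,0,0.45],[-0.03,0,0,-0.1,0,0,0.45],[-0.08,0,0,-0.2,0,0,0.4],[-0.13,0,0,-0.38,0,0,0.1],[-0.16,0,0,-0.56,0,0,0],[-0.16,0,0,-0.74,0,0,0],[-0.16,0,0,-0.74,0,0,0]]'; python3 -c "
from h import *
st();print(rel([.56,.19,.27],np.radians(95.84)))"
```

```text
t: 45.62
eef_pos: [0.5319, 0.1307, 0.2488]
ee_rot: [0.709, 1.524, 2.097]
force: [-0.4, 1.0, -0.6]
width: 0.0025
{'t': 45.625, 'q': [0.5658, 0.1559, -0.2348, -0.0504, -1.1787, -2.3006], 'qd': [0.0005, 0.0125, -0.0108, 0.0009, 0.0029, -0.1051], 'joint_efforts': [-0.0404, -42.394, 29.237, 6.7834, -0.0958, 1.5867], 'eef_pos': [0.5319, 0.1307, 0.2488], 'ee_rot': [0.709, 1.5242, 2.0965], 'force': [-0.4477, 1.015, -0.6166], 'moment': [-0.2056, 0.0042, 0.0201], 'width': 0.0025}
[[-0.0195, -0.0162, 0.0642], [-0.2851, 0.0394, -0.0251], [2.8557, -0.0361, -0.0567]]
```

```bash
python3 -m crank '[[0,0,0.03,-0.15,0.02,-0.012,0],[-0.01,-0.01,0.06,-0.285,0.039,-0.025,0],[-0.02,-0.016,0.064,-0.285,0.039,-0.025,0],[-0.02,-0.016,0.064,-0.285,0.039,-0.025,0],[-0.02,-0.016,0.064,-0.285,0.039,-0.025,0]]'; python3 -c "
from h import *
snap('wrist','w24');print(rel([.56,.19,.27],np.radians(95.84)))
a=cv2.imread('pics/w24.png')[40:240,100:400]; cv2.imwrite('pics/w24c.png',cv2.resize(a,None,fx=2.6,fy=2.6,interpolation=2))"
```

```text
t: 46.25
eef_pos: [0.5595, 0.189, 0.2699]
ee_rot: [1.649, 1.57, -2.963]
force: [-0.4, 0.5, 0.1]
width: 0.0005
[[-0.0001, -0.0006, 0.001], [-0.0016, -0.0001, -0.0008], [3.14, -0.0013, 0.0001]]
```

View pics/w24.png

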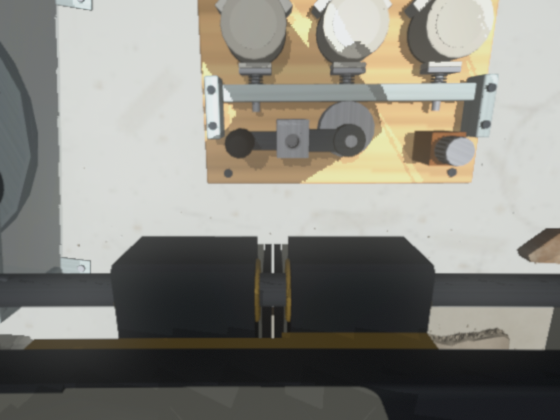

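```bash
python3 - <<'E'
from h import *
f=load('w24')
a=cv2.imread('pics/w24.png')[60:190,190:380]; cv2.imwrite('pics/w24c.png',cv2.resize(a,None,fx=4,fy=4,interpolation=2))
k=onz(f,240,143,.098);h=onz(f,292,141,.07);c=onz(f,349,139,.076)
print(k,h,c)
C=np.array([.509,.2585]);d=k[:2]-C;print(np.hypot(*d),np.degrees(np.arctan2(d[1],d[0])))
E
```

```text
[0.51773377 0.15606813 0.098     ] [0.51352943 0.2021932  0.07      ] [0.50610167 0.25379275 0.076     ]
0.10280353172953642 -85.12650759168372
```

View pics/w24c.png

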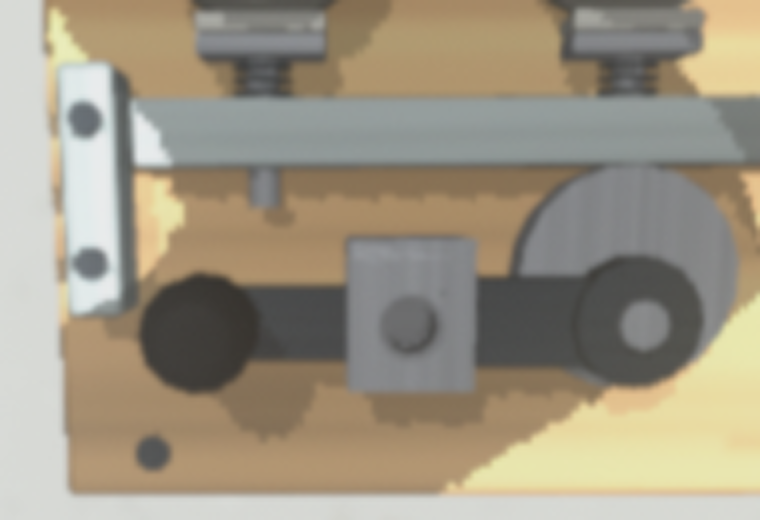

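```bash
python3 - <<'E'
from h import *
print(rel([.560,.158,.092],np.radians(95.84)))
E
python3 -m crank '[[0.04,0,-0.02,0,0,0,0],[0.09,0,-0.032,0,0,0,0],[0.14,0.003,-0.032,0,0,0,0],[0.17,0.003,-0.032,0,0,0,0],[0.178,0.003,-0.032,0,0,0,0],[0.178,0.003,-0.032,0,0,0,0],[0.178,0.003,-0.032,0,0,0,0]]' 20; python3 -m crank '[[0,0.01,0,0,0,0,0],[0,0.015,0,0,0,0,0],[0,0.017,0,0,0,0,0],[0,0.019,0,0,0,0,0],[0,0.019,0,0,0,0,0]]'
```

```text
[[0.178, 0.0025, -0.0308], [-0.0016, -0.0001, -0.0008], [3.14, -0.0013, 0.0001]]
t: 47.18
eef_pos: [0.5612, 0.158, 0.094]
ee_rot: [-1.174, 1.568, 0.499]
force: [0.3, 0.3, -0.0]
width: 0.0005
t: 47.8
eef_pos: [0.5434, 0.1562, 0.0934]
ee_rot: [-1.357, 1.567, 0.317]
force: [6.3, -2.1, -0.6]
width: 0.0005
```

```bash
python3 -m crank '[[0,0.0015,0,0,0,0,0],[0,0.003,0,0,0,0,0],[0,0.003,0,0,0,0,0]]'; python3 -m crank '[[0,0.002,0,0,0,0,0],[0,0.002,0,0,0,0,0]]'
```

```text
t: 48.18
eef_pos: [0.5428, 0.1566, 0.0938]
ee_rot: [-1.363, 1.562, 0.311]
force: [15.4, -2.4, -6.4]
width: 0.0004
t: 48.42
eef_pos: [0.5424, 0.1568, 0.094]
ee_rot: [-1.376, 1.56, 0.299]
force: [22.7, -3.7, -11.2]
width: 0.0003
```

```bash
python3 -m crank '[[0,-0.005,0,0,0,0,0],[0,-0.025,0,0,0,0,0],[-0.03,-0.03,0,0,0,0,0.2],[-0.08,-0.03,0.03,0,0,0,0.4],[-0.13,-0.03,0.06,0,0,0,0.5],[-0.18,-0.03,0.09,0,0,0,0.5],[-0.18,-0.03,0.09,0,0,0,0.5]]';  python3 -m crank '[[0,0,0,0,0,0,0.5],[0,0,0,0,0,0,0.5]]'; python3 -c "
from h import *
snap('wrist','w25');print(tool())
a=cv2.imread('pics/w25.png')[0:200,100:440]; cv2.imwrite('pics/w25c.png',cv2.resize(a,None,fx=2.3,fy=2.3,interpolation=2))"
```

```text
t: 49.3
eef_pos: [0.5584, 0.2504, 0.2771]
ee_rot: [-1.064, 1.563, 0.611]
force: [-0.0, -0.1, -1.1]
width: 0.0423
t: 49.55
eef_pos: [0.5565, 0.2469, 0.2711]
ee_rot: [2.099, 1.568, -2.511]
force: [-0.3, -0.5, 0.4]
width: 0.0439
(array([0.55668463, 0.24687614, 0.27117507]), array([ 2.13735996,  1.56857258, -2.47303118]))
```

View pics/w25c.png

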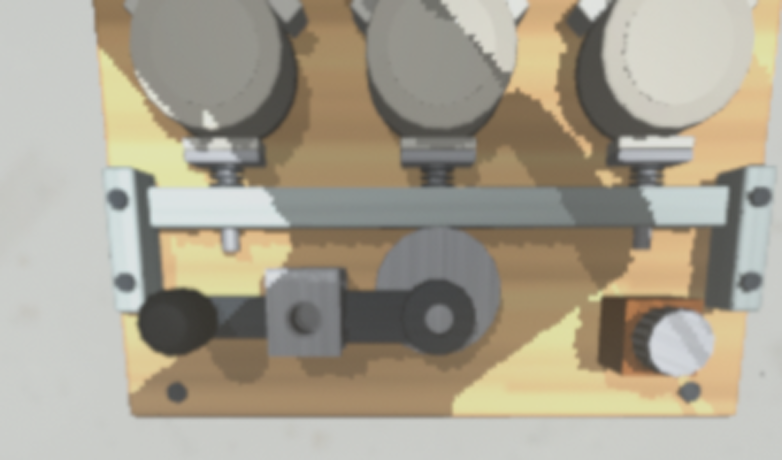

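```bash
python3 -m crank '[[0,0.04,0,0,0,0,0.5],[0,0.072,-0.008,0,0,0,0.5],[0,0.072,-0.008,0,0,0,0.5],[0,0.072,-0.008,0,0,0,0.5]]'; python3 -c "
from h import *
f=snap('wrist','w26');print(tool())
for p in [(.4053,.2482),(.3959,.3397),(.4146,.1568)]: print(proj(f,[*p,.06]))
a=cv2.imread('pics/w26.png')[50:250,140:440]; cv2.imwrite('pics/w26c.png',cv2.resize(a,None,fx=2.6,fy=2.6,interpolation=2))"
```

```text
t: 50.1
eef_pos: [0.4866, 0.2322, 0.2723]
ee_rot: [-2.275, 1.571, -0.602]
force: [-0.1, -0.1, -0.1]
width: 0.0437
(array([0.48682508, 0.2323303 , 0.27219496]), array([ 2.99840443,  1.57046471, -1.61166326]))
[298.75475756 102.32045887]
[396.21831219 102.16042172]
[201.6561403  102.13641831]
```

View pics/w26c.png

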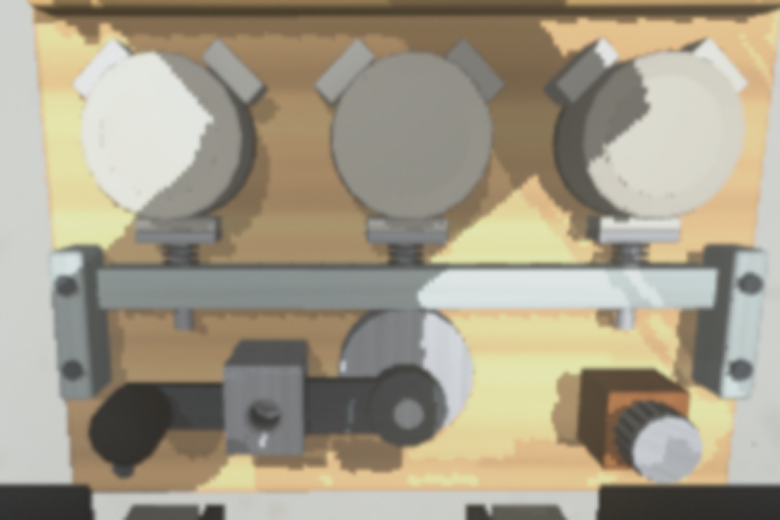

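```bash
python3 - <<'E'
from h import *
print(rel([.5077,.3537,.20],np.radians(185.84)))
E
```

```text
[[0.0722, -0.0332, 0.1186], [-1.5704, -0.0002, -0.0003], [1.5712, -0.0003, 0.0002]]
```

```bash
python3 -m crank '[[0,-0.01,0.03,-0.16,0,0,0.5],[0,-0.02,0.07,-0.33,0,0,0.5],[0,-0.033,0.11,-0.5,0,0,0.5],[0,-0.033,0.1186,-0.68,0,0,0.5],[0,-0.033,0.1186,-0.86,0,0,0.5],[0,-0.033,0.1186,-1.04,0,0,0.5],[0,-0.033,0.1186,-1.22,0,0,0.5],[0.03,-0.033,0.1186,-1.4,0,0,0.5],[0.06,-0.033,0.1186,-1.5704,0,0,0.5],[0.06,-0.033,0.1186,-1.5704,0,0,0.5]]';  python3 -m crank '[[0,0,0,0,0,0,0.5],[0,0,0,0,0,0,0.5]]'; python3 -c "
from h import *
f=snap('wrist','w27');print(rel([.5077,.3537,.20],np.radians(185.84)))
print(proj(f,[.5077,.3537,.085]),proj(f,[.5145,.203,.07]))"
```

```text
t: 51.4
eef_pos: [0.5066, 0.3527, 0.2095]
ee_rot: [0.761, 1.565, -2.281]
force: [0.5, -0.5, 0.6]
width: 0.0438
t: 51.65
eef_pos: [0.5077, 0.3543, 0.2138]
ee_rot: [-2.531, 1.569, 0.71]
force: [-0.0, 0.6, 0.4]
width: 0.0442
[[0.0138, 0.0005, -0.0001], [-0.0013, -0.0017, 0.0013], [3.1403, 0.002, 0.0026]]
[271.63895364 204.73874648] [283.41616921  -7.67016369]
```

View pics/w27.png

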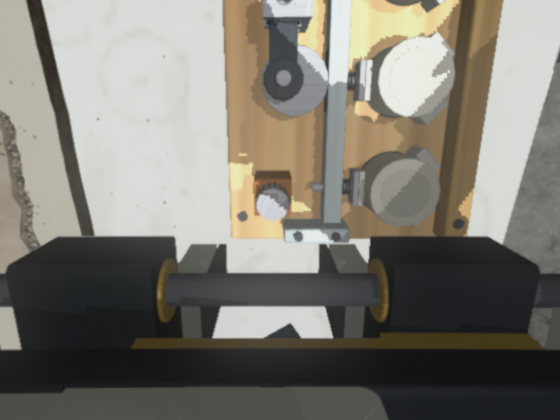

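```bash
python3 -m crank '[[0.03,0.0005,0,0,0,0,0.5],[0.07,0.0005,0,0,0,0,0.5],[0.105,0.0005,0,0,0,0,0.5],[0.125,0.0005,0,0,0,0,0.5],[0.131,0.0005,0,0,0,0,0.5],[0.131,0.0005,0,0,0,0,0.5],[0.131,0.0005,0,0,0,0,0.1],[0.131,0.0005,0,0,0,0,0.1],[0.131,0.0005,0,0,0,0,0.1],[0.131,0.0005,0,0,0,0,0.1]]' 30; python3 -m crank '[[0,0,0,0,0,0,0.1],[0,0,0,0,0,0,0.1]]'; python3 -c "
from h import *
print(rel([.5077,.3537,.083],np.radians(185.84)))"
```

```text
t: 52.95
eef_pos: [0.5074, 0.3536, 0.0824]
ee_rot: [-2.542, 1.569, 0.702]
force: [-1.6, 0.3, 6.2]
width: 0.0254
t: 53.2
eef_pos: [0.5074, 0.3536, 0.0824]
ee_rot: [-2.566, 1.569, 0.678]
force: [-1.9, -0.3, 5.9]
width: 0.0251
[[-0.0006, -0.0001, -0.0004], [0.0006, -0.0011, 0.0007], [-3.141, -0.0011, -0.0018]]
```

```bash
python3 -m crank '[[-0.01,0,0,0,0,0,0.1],[-0.03,0,0,0,0,0,0.1],[-0.06,0,0,0,0,0,0.1],[-0.09,0,0,0,0,0,0.1],[-0.1,0.03,0,0,0,0,0.1],[-0.1,0.03,0,0,0,0,0.1]]'; python3 -c "
from h import *
print(rel([.5143,.26,.19],np.radians(185.84)))"
```

```text
t: 53.95
eef_pos: [0.51, 0.3213, 0.1825]
ee_rot: [-2.142, 1.57, 1.101]
force: [-0.3, -0.4, -0.8]
width: 0.0251
[[-0.0075, 0.0614, 0.0019], [-0.0012, -0.0005, 0.0007], [3.1404, 0.0011, 0.0007]]
```

```bash
python3 -m crank '[[-0.01,0.03,0.001,0,0,0,0.1],[-0.01,0.05,0.002,0,0,0,0.1],[-0.01,0.06,0.002,0,0,0,0.1],[-0.01,0.061,0.002,0,0,0,0.1],[-0.01,0.061,0.002,0,0,0,0.1]]'; python3 -c "
from h import *
f=snap('wrist','w28');print(proj(f,[.5143,.2029,.07]),rel([.5143,.2029,.19],np.radians(185.84)))
a=cv2.imread('pics/w28.png')[80:250,180:380]; cv2.imwrite('pics/w28c.png',cv2.resize(a,None,fx=3.5,fy=3.5,interpolation=2))"
```

```text
t: 54.58
eef_pos: [0.5144, 0.2627, 0.1913]
ee_rot: [1.708, 1.571, -1.332]
force: [-0.2, 0.1, -0.9]
width: 0.025
[279.9021376  127.71171464] [[0.0013, 0.0597, 0.0062], [0.0006, -0.0, -0.0001], [-3.141, 0.0002, -0.0]]
```

View pics/w28.png

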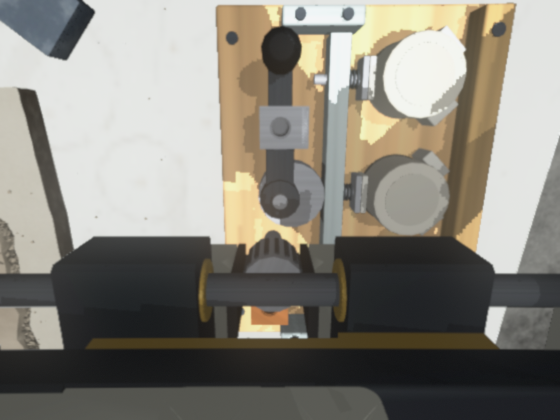

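View pics/w28c.png

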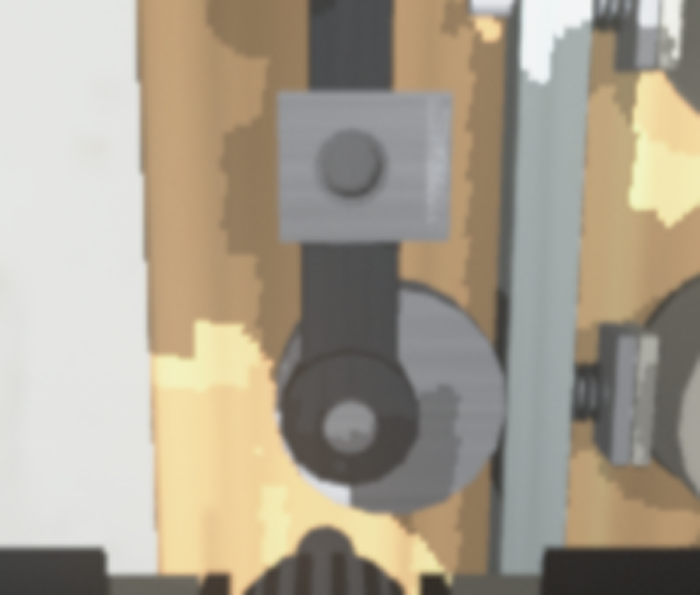

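```bash
python3 -c "
from h import *
f=load('w28');print(onz(f,280,126.6,.07))"; python3 -m crank '[[0,0.03,0.003,0,0,0,0.1],[0.01,0.05,0.006,0,0,0,0.1],[0.03,0.06,0.006,0,0,0,0.1],[0.045,0.06,0.006,0,0,0,0.1],[0.045,0.06,0.006,0,0,0,0.1],[0.045,0.06,0.006,0,0,0,0.1]]'; python3 -c "
from h import *
f=snap('wrist','w29');print(rel([.5144,.2026,.0924],np.radians(185.84)));st();s=snap('side','s4')
a=cv2.imread('pics/s4.png')[190:280,250:370]; cv2.imwrite('pics/s4c.png',cv2.resize(a,None,fx=6,fy=6,interpolation=2))"
```

```text
[0.51431396 0.2021246  0.07      ]
t: 55.38
eef_pos: [0.5148, 0.2028, 0.1467]
ee_rot: [3.085, 1.57, 0.046]
force: [0.5, 0.0, -0.1]
width: 0.0251
[[0.0546, 0.0002, 0.0006], [0.001, -0.001, 0.0003], [-3.1406, -0.0005, -0.0016]]
{'t': 55.425, 'q': [0.7294, 0.2457, -0.3924, 0.0004, -0.9316, -0.6268], 'qd': [-0.0004, -0.0076, -0.0016, -0.0006, 0.0024, 0.0016], 'joint_efforts': [-0.0822, -44.8779, 24.9698, 6.021, -0.0229, -0.0039], 'eef_pos': [0.5149, 0.2029, 0.147], 'ee_rot': [-2.8314, 1.5697, 0.4131], 'force': [0.1497, -0.259, -0.6487], 'moment': [-0.0132, 0.1019, 0.0517], 'width': 0.0251}
```

View pics/w29.png

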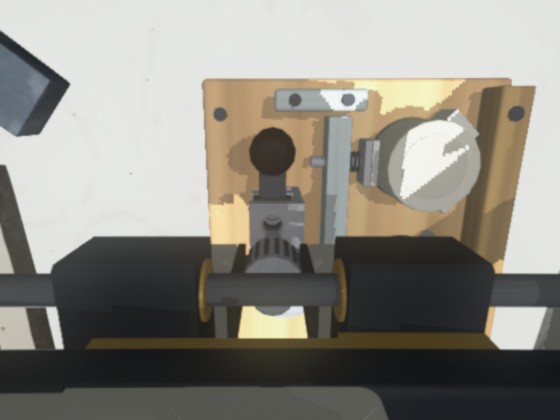

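View pics/s4c.png

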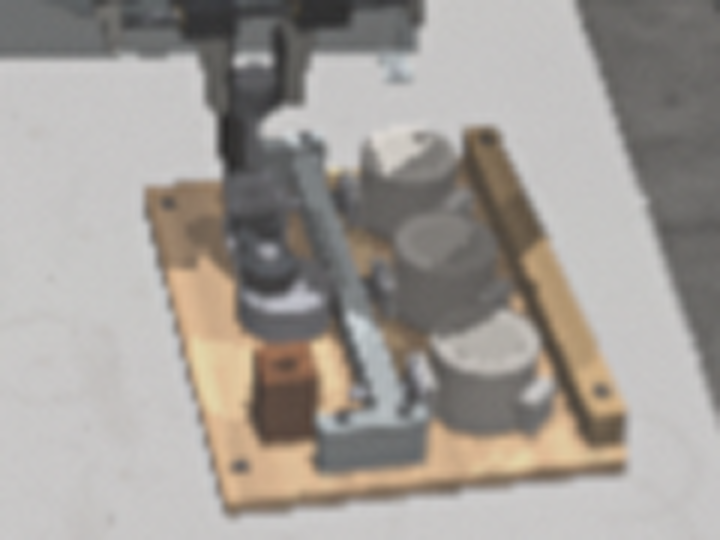

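```bash
python3 -m crank '[[0.006,0.0002,0.0006,0,0,0,0.1],[0.012,0.0002,0.0006,0,0,0,0.1],[0.017,0.0002,0.0006,0,0,0,0.1],[0.021,0.0002,0.0006,0,0,0,0.1],[0.025,0.0002,0.0006,0,0,0,0.1],[0.025,0.0002,0.0006,0,0,0,0.1]]'
```

```text
t: 56.22
eef_pos: [0.514, 0.202, 0.1212]
ee_rot: [2.435, 1.571, -0.605]
force: [0.3, 0.1, -1.5]
width: 0.025
```

```bash
python3 -m crank '[[0.004,0,0,0,0,0,0.1],[0.008,0,0,0,0,0,0.1],[0.012,0,0,0,0,0,0.1],[0.016,0,0,0,0,0,0.1],[0.016,0,0,0,0,0,0.1]]';python3 -m crank '[[0.004,0,0,0,0,0,0.1],[0.008,0,0,0,0,0,0.1],[0.011,0,0,0,0,0,0.1],[0.011,0,0,0,0,0,0.1]]'
```

```text
t: 56.85
eef_pos: [0.514, 0.202, 0.1051]
ee_rot: [1.573, 1.571, -1.466]
force: [1.0, 0.5, -1.2]
width: 0.0251
t: 57.35
eef_pos: [0.514, 0.202, 0.0942]
ee_rot: [2.706, 1.571, -0.333]
force: [0.8, 0.7, -1.3]
width: 0.0254
```

```bash
python3 -m crank '[[0.001,0,0,0,0,0,0.1],[0.002,0,0,0,0,0,0.1],[0.002,0,0,0,0,0,0.1]]';python3 -m crank '[[0.0005,0,0,0,0,0,0.1],[0.001,0,0,0,0,0,0.1],[0.001,0,0,0,0,0,0.1]]'
```

```text
t: 57.72
eef_pos: [0.514, 0.202, 0.0925]
ee_rot: [-2.812, 1.57, 0.432]
force: [0.7, 1.1, -2.1]
width: 0.0254
t: 58.1
eef_pos: [0.514, 0.202, 0.0923]
ee_rot: [-2.905, 1.57, 0.34]
force: [-2.4, -0.0, 8.4]
width: 0.0254
```

```bash
python3 -m crank '[[0,0,0,0,0,0,0.4],[0,0,0,0,0,0,0.45],[0,0,0,0,0,0,0.45],[0,0,0,0,0,0,0.45],[-0.03,0,0,0,0,0,0.45],[-0.08,0,0,0,0,0,0.45],[-0.13,0,0,0,0,0,0.45],[-0.18,0,0,0,0,0,0.45],[-0.2,-0.06,0,0,0,0,0.45],[-0.2,-0.06,0,0,0,0,0.45]]'; python3 -m crank '[[0,0,0,0,0,0,0.45]]';python3 -c "
from h import *
f=snap('wrist','w30');s=snap('side','s5');st()
print(proj(f,[.514,.202,.095]))
a=cv2.imread('pics/s5.png')[190:280,250:370]; cv2.imwrite('pics/s5c.png',cv2.resize(a,None,fx=6,fy=6,interpolation=2))"
```

```text
t: 59.35
eef_pos: [0.5081, 0.2646, 0.2933]
ee_rot: [-2.477, 1.567, 0.769]
force: [-0.6, -0.0, -1.8]
width: 0.0393
t: 59.48
eef_pos: [0.5074, 0.2617, 0.291]
ee_rot: [0.471, 1.57, -2.567]
force: [-0.3, -0.0, -0.8]
width: 0.0394
{'t': 59.575, 'q': [0.8176, 0.1616, -0.1511, -0.0001, -1.2595, -0.7157], 'qd': [-0.0067, 0.0001, -0.0022, 0.0021, 0.0, -0.0017], 'joint_efforts': [0.3917, -43.0276, 29.8828, 7.0983, -0.0158, 0.0007], 'eef_pos': [0.5075, 0.2609, 0.2907], 'ee_rot': [0.6711, 1.5694, -2.3685], 'force': [0.8492, 0.0399, 0.112], 'moment': [-0.0187, 0.073, -0.0296], 'width': 0.0394}
[270.66723323 123.72537011]
```

View pics/w30.png

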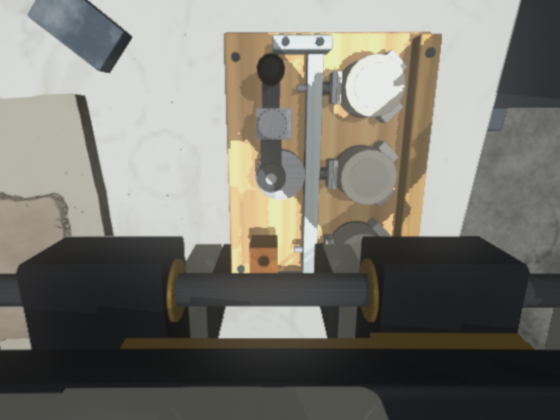

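View pics/s5c.png

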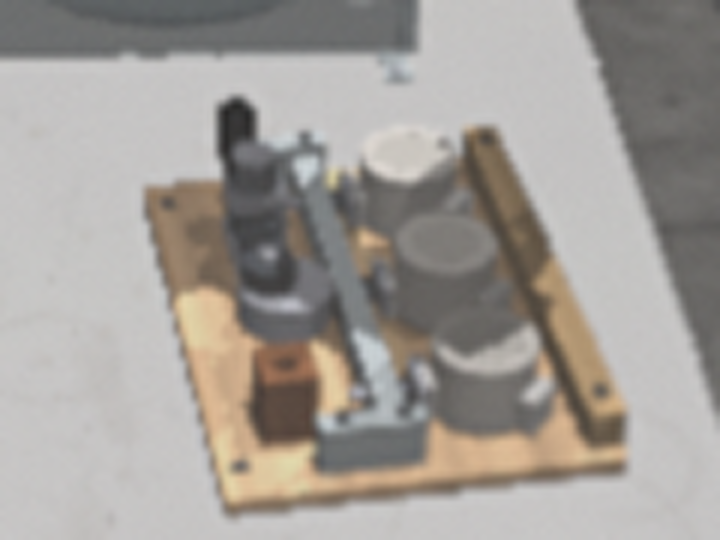

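```bash
python3 -m crank '[[0,-0.04,0,0,0,0,0.45],[0,-0.08,0,0,0,0,0.45],[0,-0.1,0,0,0,0,0.45],[0,-0.1,0,0,0,0,0.45],[0,-0.1,0,0,0,0,0.45]]';python3 -c "
from h import *
f=snap('wrist','w31');s=snap('scene','sc5')
a=cv2.imread('pics/w31.png')[30:240,200:470]; cv2.imwrite('pics/w31c.png',cv2.resize(a,None,fx=2.8,fy=2.8,interpolation=2))
a=cv2.imread('pics/w30.png')[30:240,200:470]; cv2.imwrite('pics/w30c.png',cv2.resize(a,None,fx=2.8,fy=2.8,interpolation=2))
for p in [(.4053,.2482),(.3959,.3397),(.4146,.1568)]: print(proj(f,[*p,.06]))"
```

```text
t: 60.2
eef_pos: [0.4977, 0.3601, 0.2912]
ee_rot: [1.064, 1.57, -1.976]
force: [0.9, -0.2, -0.9]
width: 0.0393
[376.6416693   78.54342097]
[369.82367464 171.71535775]
[384.8725749  -29.19805027]
```

View pics/w31c.png

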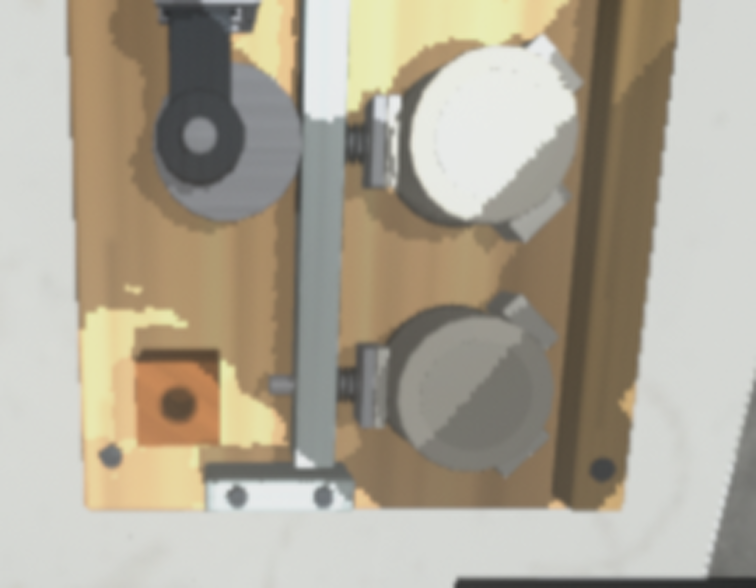

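View pics/w30c.png

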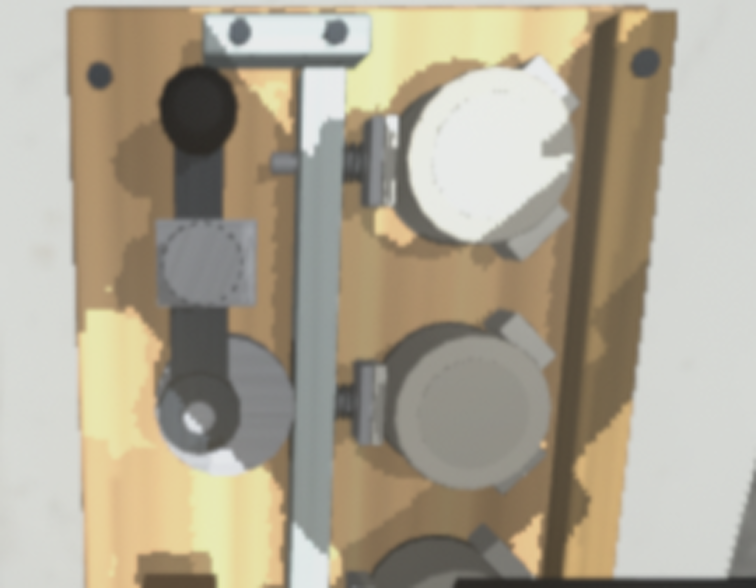

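View pics/sc5.png

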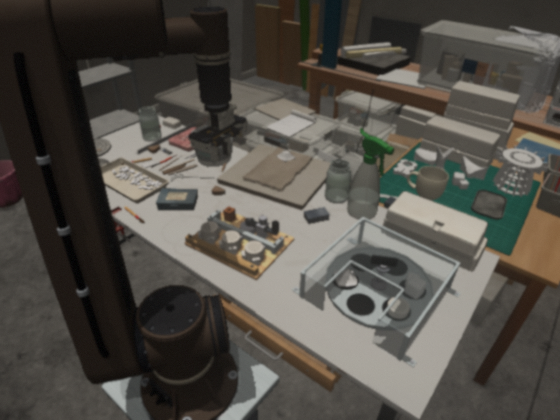

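```bash
python3 - <<'E'
from h import *
w=load('w30');s=load('s5')
print(tri([(w,272.5,123.6),(s,293,215.3)]),proj(s,[.514,.202,.095]),proj(s,[.514,.202,.100]),onz(w,272.5,123.6,.095))
E
python3 -m crank '[[0,0,0,0,0,0,0.45],[0,0,0,0,0,0,0.45]]'
```

```text
(array([0.51068544, 0.20200883, 0.08988967]), [np.float64(1.7582956989208864), np.float64(0.4688170326135831)]) [291.60539236 214.10972587] [291.62680063 212.91794208] [0.51234081 0.20171584 0.095     ]
t: 60.55
eef_pos: [0.4977, 0.3607, 0.2917]
ee_rot: [-2.553, 1.57, 0.69]
force: [-0.5, 0.7, 0.2]
width: 0.0394
```

```bash
python3 -c "
from h import *
job_done(); st()"
```

```text
the job is handed in; nothing more can be done
the job is handed in; nothing more can be done
```

The job is handed in at about 60 s. All three full-height pucks were unloaded one after the other and stood in nests 1, 2 and 3. I then swung the cam lever to its stop and pushed the pin through fork and lever.

**What went wrong:** while gripped, the knob slipped out of the fingers near the end of the swing, as the wrist's last joint reached its range limit (-3.029 against -3.03 rad). I backed off and pushed the knob home with closed fingers. It moved only about 1 mm as the force rose to about 23 N, so I took that as the stop.

**Last checks:**
- **Pucks:** nests 1 and 2 were within about 1.5 mm of their nest centres in the final picture. Nest 3 was last measured, within about 1 mm, after clamping and before the pin went in. I could not read the pad force, only see the pads against the pucks.
- **Pin:** it went in with under about 2 N of resistance until 8.4 N when the head seated, with the tool at the height expected for fully home. The released head was seen about 2 mm off in x from where I set it down. A rough two-view estimate put its top at 90 mm instead of 95 mm; its residual was up to 1.8 pixels, so I trusted the seating height and force instead.
- **Other items:** the last overview shows the thin puck and casts on the carousel and the tin, wedge and sanding block where they started. I judged this by eye and did not measure it.

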